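Put away the capped specimen jars

ROBOT

A 7-joint arm with a two-finger parallel gripper is mounted at the origin on the work surface. World frame = base frame: x ahead of the robot, y to its left, z up, the work surface at z = 0. Lengths are in m, angles in degrees, forces in N, time in s.
With the tool pointing down it reaches from about 0.4 to 0.875 m from the base axis. Payload 19.3 kg.
Tool frame: the origin (TCP) lies on the centre line of the jaws, within the pads' length; the fingertips stand bot.nose_length ahead of it and the grasp point (between the pads) is the TCP (bot.nose_length is the distance from the TCP to the fingertips, in m); z points along the fingers, x is the direction in which the jaws open and shut, and the axes are right-handed (so a half turn about z gives the same grasp; the last joint's range is limited). The gripper opens to 85 mm and grips with 20 to 120 N. Pads are 22 mm wide; open, the fingers measure 114 mm over their backs; the gripper's body (76 mm by 85 mm) begins 54 mm behind the grasp point. The pads swing forward as they close: fully open they stand 13 mm farther back than shut.
Start: joints at [-77.934, 29.874, -2.08, 91.645, 1.215, 58.505, -6.463], TCP at [0.173, 0.601, 0.217] pointing down, gripper open.
Joint ranges: [-166.77, 166.77], [-17.47, 122.26], [-85.68, 81.53], [9.62, 139.38], [-72.42, 252.41], [9.2, 110.78], [-144.41, 144.41]. Speed limits (degrees/s): [108.29, 108.29, 136.94, 136.94, 172.46, 172.46, 172.46].

INTERFACE

Orientations are given as [roll, pitch, yaw] about the fixed x, y, z axes, in that order (R = Rz(yaw) Ry(pitch) Rx(roll)).
In Python, from plant import bot gives the robot as it stands.
- The arm moves only by the tool servo_tool, never from a script. Its argument "deltas" is text: rows parted by semicolons, each of 5 numbers parted by spaces: the opening in per cent of the stroke, from 0 (shut) to 100 (fully open), then the shift along the tool's x, y, z in mm, then the turn about the tool's z in units of 5 degrees (1.0 is 5 degrees). A call has 1 to 5 rows; each row is the pose to reach, as a shift and turn from the pose commanded when the call began, along the tool's axes at that moment; what a row does not reach only later rows make up. A row lasts 1/12 s, in which the tool goes at most 41.7 mm and 7.16 degrees, less where a joint would pass 70% of its speed; a pose out of reach is approached as far as the arm can. A call with a gripper value outside its range is refused whole. The fingers move at their own pace and stop on an object; "grip_force" is the grip in N (left out, the last holds). Time passes only in rows, so rows that repeat a pose let the fingers close. It gives the time, the measured TCP pose, the force and the opening at its end, in the units of the state.
- bot.state(): the state, without advancing time (a new reading comes with each control period).
- bot.snapshot(name): name is "side" or "top" or "wrist"; returns a dict with "frame" (480x640x3 uint8, red, green, blue), "range_z" (480x640 float32, m along the optical axis (not along the pixel's ray), 0 where there is no reading), "fx", "fy", "cx", "cy" (pixels), "xyz" and "attitude" of the camera in the world; the wrist camera has in their place "mount" (4x4, takes a point from camera to tool coordinates, whose origin is the TCP and whose axes are the tool frame's). Camera axes: x right, y down, z forward; pixel columns grow to the right and rows downward; lengths in m; the calibration is good to about 2 mm. A picture is of the moment at which its call begins: read the wrist's pose just before it.
- bot.hand_in(): hands the job in, once; it reports no verdict.
The state is a dict: "time_s": time; "joints": joint angles; "qvel": joint speeds; "tau": joint torques, N m; "position": TCP position; "tcp_rot": TCP orientation; "force": force on the tool from outside, world axes, zero at the start; "torque": the same for the moment, N m; "finger_gap": finger opening in m.
Only numpy, scipy, OpenCV 4.12 (cv2) and the standard library are available. Lean on these libraries where they do the work, as an engineer would, in place of code of your own. Each camera call takes 0.05 s, during which the arm holds its last target.

TASK

Put the four capped specimen jars away in the plywood caddy, one to a compartment by size: the smallest jar in the smallest compartment, and so on up to the largest jar in the largest compartment, each standing upright on the caddy's floor. Set them down gently, do not drop them in. The open jars without caps are still drying: leave them, the glass dish and the wash bottle where they are.

Things in the scene. Friction and masses are not known exactly. Their poses are not given: they have to be found in the camera images.
- jar_xs: the smallest of the four capped specimen jars: a loose upright amber glass cylinder with a flat black screw cap as wide as the jar, 30 mm in diameter and 52 mm tall with the cap (the cap is the top 15 mm). Origin at the centre of its underside, z up. To be moved.
- jar_s: the second smallest of the four capped specimen jars: a loose upright amber glass cylinder with a flat black screw cap as wide as the jar, 40 mm in diameter and 60 mm tall with the cap (the cap is the top 15 mm). Origin at the centre of its underside, z up. To be moved.
- jar_m: the second largest of the four capped specimen jars: a loose upright amber glass cylinder with a flat black screw cap as wide as the jar, 50 mm in diameter and 68 mm tall with the cap (the cap is the top 15 mm). Origin at the centre of its underside, z up. To be moved.
- jar_l: the largest of the four capped specimen jars: a loose upright amber glass cylinder with a flat black screw cap as wide as the jar, 60 mm in diameter and 76 mm tall with the cap (the cap is the top 15 mm). Origin at the centre of its underside, z up. To be moved.
- open_s: an open specimen jar without a cap: a loose upright amber glass cylinder, 40 mm in diameter and 52 mm tall, wall 2.5 mm, its mouth open and small stones seen inside. Origin at the centre of its underside, z up. Stays where it is.
- open_m: an open specimen jar without a cap: a loose upright amber glass cylinder, 50 mm in diameter and 60 mm tall, wall 2.5 mm, its mouth open and small stones seen inside. Origin at the centre of its underside, z up. Stays where it is.
- open_l: an open specimen jar without a cap: a loose upright amber glass cylinder, 60 mm in diameter and 68 mm tall, wall 2.5 mm, its mouth open and small stones seen inside. Origin at the centre of its underside, z up. Stays where it is.
- caddy: a low open plywood caddy fixed to the bench, 264 mm long (its x axis), 84 mm wide (its y axis), its rim 26 mm above the bench; walls, dividers and floor 4 mm thick, floor top 4 mm above the bench. Three dividers make a row of four compartments of growing length, each 76 mm wide in y: going from its -x end to its +x end they are 46, 56, 66 and 76 mm long, with centres at x = -105, -50, +15 and +90 mm, y = 0. Origin at the centre of its underside, z up. It may lie at any yaw.
- dish: a loose open glass laboratory dish, 90 mm in diameter and 16 mm tall, with tweezers in it. Origin at the centre of its underside. Stays where it is.
- wash_bottle: a loose white plastic wash bottle, body 68 mm in diameter, 155 mm tall with its cap, plus a thin bent spout up to 185 mm. Origin at the centre of its underside. Stays where it is.
Mind the look-alikes: they are no part of the job. Several things have the shape of the dish; the one meant has the colours described above. Leave any purple or turquoise look-alike of the jar_l alone.

How it is judged:
By the outcome, as a careful person would: the job done as asked, in the order asked, and still so for the second after the job is handed in, with the robot touching nothing.
It also fails if it takes over 106 s, if anything falls off the work surface, if the arm or the gripper's body presses on something with over 40 N, if the wrist force passes 120 N, or if a joint passes its speed limit or range.

## Working session

There is one attempt and no reset: what is moved stays moved. The work goes in short steps, Python scripts to look and compute and a tool call to move; the robot and the scene stay as the last step left them, time stands still between calls to the robot, and variables do not carry over. Pictures are saved under pics/ and viewed, and the job is handed in when it is done.

Besides the shell and the picture viewer there is one more tool, called after "Emit:" as a command line: name --argument value ..., lists and objects as JSON in quotes. servo_tool: Moves the arm, as the interface text tells. Its arguments: {"type":"object","properties":{"deltas":{"type":"string"},"grip_force":{"type":"number"}},"required":["deltas"]}

```bash
mkdir -p pics; ls; cat > h.py <<'E'
import numpy as np, cv2
from plant import bot
from scipy.spatial.transform import Rotation as R
def cam(s):
    return R.from_euler('xyz',s['attitude'],degrees=True).as_matrix(), np.array(s['xyz'])
def save(s,n): cv2.imwrite('pics/'+n+'.png',s['frame'][:,:,::-1])
E
python3 - <<'E'
from h import *
print(bot.state(), bot.nose_length)
for n in ('top','side'):
    s=bot.snapshot(n); save(s,n+'0'); np.savez('pics/'+n+'0.npz',**s)
    print({k:v for k,v in s.items() if k not in('frame','range_z')})
E
```

```text
pics
{'time_s': 0.0, 'joints': array([-77.93392882,  29.91037526,  -2.08102296,  91.6717327 ,
         1.2135744 ,  58.50451621,  -6.46191546]), 'qvel': array([-0.00525435,  0.07781811,  0.06265625, -0.02696575, -0.06381963,
       -0.01804471,  0.00025899]), 'tau': array([ 8.30592962e-04, -9.27125216e+01,  1.98035404e+00, -3.69922256e+01,
        1.78647588e-02,  8.30108591e-03,  2.20663662e-05]), 'position': array([0.1731382 , 0.60018686, 0.21642536]), 'tcp_rot': array([1.79996180e+02, 6.44973982e-02, 7.39112983e+01]), 'force': array([0.23215952, 0.11271121, 0.52266614]), 'torque': array([-0.01060261,  0.00738895, -0.02408315]), 'finger_gap': 0.08562205716724831} 0.019
{'fx': 507.1133584077961, 'fy': 507.1133584077961, 'cx': 319.1714184743673, 'cy': 240.4084728923723, 'xyz': array([ 0.34428029, -0.00805489,  1.38875479]), 'attitude': array([-172.25211819,    0.38201809,  -89.6579255 ])}
{'fx': 558.1276058357929, 'fy': 558.1276058357929, 'cx': 319.1663058928337, 'cy': 239.55522357630085, 'xyz': array([0.22314553, 1.04183571, 0.87271537]), 'attitude': array([-127.73255956,   -0.29018623, -163.82811569])}
```

View pics/top0.png

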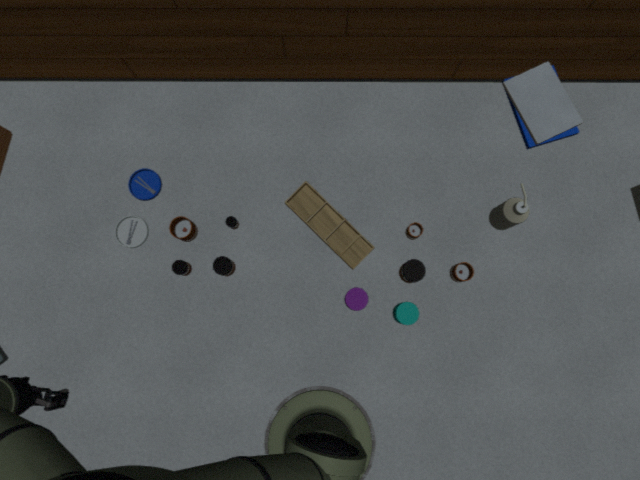

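View pics/side0.png

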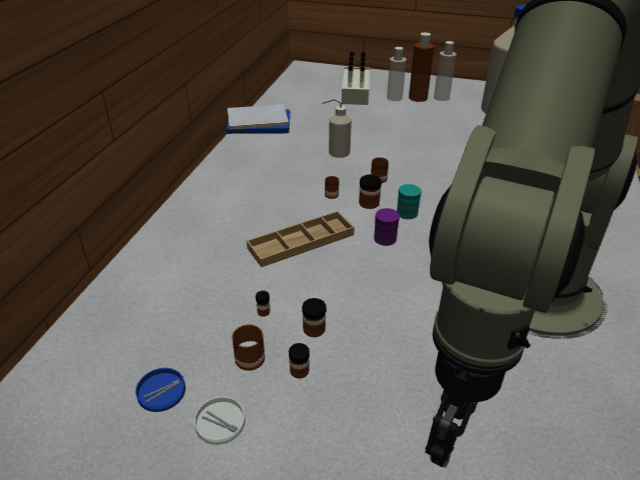

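Top view: the candidate capped jars have black caps at (232,222), (181,268), (224,266) and (412,270). The look-alikes are purple (357,299) and turquoise (406,313). The uncapped jars are at (183,229), (414,231) and (461,272). The caddy is around (330,225). Next I'll measure these.

```bash
cat >> h.py <<'E'
def pts(s):
    Rm,t=cam(s); v,u=np.mgrid[0:480,0:640]; z=s['range_z']
    P=np.stack([(u-s['cx'])/s['fx']*z,(v-s['cy'])/s['fy']*z,z],-1)
    return P@Rm.T+t
def ray(s,u,v,h):
    Rm,t=cam(s); d=Rm@np.array([(u-s['cx'])/s['fx'],(v-s['cy'])/s['fy'],1]); return t+d*(h-t[2])/d[2]
E
python3 - <<'E'
from h import *
s=dict(np.load('pics/top0.npz')); P=pts(s)
print('bench z',np.median(P[100:350,100:600,2]))
H=dict(xs=.052,s=.060,m=.068,l=.076)
for n,(u,v) in dict(xs=(232,222),s=(181,268),m=(224,266),l=(412,270),purple=(357,299),turq=(406,313),ol=(183,229),os=(414,231),om=(461,272),dish=(132,232),bdish=(145,184),wb=(515,210)).items():
    w=P[v-25:v+25,u-25:u+25]; f=s['frame'][v-25:v+25,u-25:u+25].astype(int)
    zt=np.percentile(w[...,2],99.5 if n not in('xs',) else 98)
    h=H.get(n,zt)
    m=(abs(w[...,2]-h)<.006).astype(np.uint8)
    k,l,st,c=cv2.connectedComponentsWithStats(m)
    if k<2: print(n,'none',zt);continue
    # component nearest center
    i=1+np.argmin([np.hypot(*(c[j]-25))+(100 if st[j,4]<8 else 0) for j in range(1,k)])
    q=w[l==i]; g=np.argwhere(l==i)+[v-25,u-25]
    ctr=ray(s,(g[:,1].min()+g[:,1].max())/2,(g[:,0].min()+g[:,0].max())/2,h)
    mean=ray(s,g[:,1].mean(),g[:,0].mean(),h)
    print(n,'zmed',np.median(q[:,2]).round(4),'ztop',round(zt,4),'diam_area',(2*np.sqrt(len(g)/np.pi)*(s['xyz'][2]-h)/s['fx']).round(4),'bbox ctr',ctr[:2].round(4),'mean',mean[:2].round(4),'px',g.mean(0)[::-1].round(1),'rgb',f[l==i].mean(0).round())
# caddy : brown mask
f=s['frame'].astype(int); m=((f[...,0]-f[...,2])>25); m[:150]=0;m[290:]=0;m[:,:270]=0;m[:,390:]=0
m=m.astype(np.uint8); c=max(cv2.findContours(m,0,2)[0],key=cv2.contourArea)
X=np.array([ray(s,u,v,.026)[:2] for u,v in c[:,0]]).astype(np.float32)
r=cv2.minAreaRect(X*1000); print(r, cv2.boxPoints(r))
hm=(P[150:290,270:390,2]>.016); print(hm.sum())
g=np.argwhere(hm)+[150,270]; Y=P[g[:,0],g[:,1],:2]; print('depth rim',cv2.minAreaRect((Y*1000).astype(np.float32)))
cv2.imwrite('pics/crop0.png',cv2.resize(s['frame'][150:330,110:480,::-1],None,fx=2.1,fy=2.1,interpolation=3))
E
```

```text
bench z 0.0005775129237903798
xs zmed 0.0525 ztop 0.0531 diam_area 0.029 bbox ctr [0.5773 0.2383] mean [0.577  0.2382] px [231.  221.1] rgb [19. 20. 20.]
s zmed 0.0602 ztop 0.066 diam_area 0.0397 bbox ctr [0.4526 0.3689] mean [0.4527 0.3698] px [179.2 266.9] rgb [18. 18. 18.]
m zmed 0.0679 ztop 0.0731 diam_area 0.0494 bbox ctr [0.4578 0.2542] mean [0.457  0.2549] px [222.2 265.3] rgb [19. 19. 20.]
l zmed 0.0761 ztop 0.0827 diam_area 0.0593 bbox ctr [ 0.4468 -0.2429] mean [ 0.4463 -0.2437] px [413.8 270.2] rgb [25. 25. 25.]
purple zmed 0.0788 ztop 0.0836 diam_area 0.0159 bbox ctr [ 0.3661 -0.0971] mean [ 0.3653 -0.0971] px [357.5 301.3] rgb [80. 38. 95.]
turq zmed 0.0782 ztop 0.0824 diam_area 0.0402 bbox ctr [ 0.3378 -0.2231] mean [ 0.3368 -0.223 ] px [406.9 312.9] rgb [ 25. 104.  98.]
ol zmed 0.0682 ztop 0.0726 diam_area 0.0152 bbox ctr [0.5451 0.3588] mean [0.5394 0.3528] px [185.7 233.7] rgb [64. 46. 34.]
os zmed 0.0544 ztop 0.0561 diam_area 0.0089 bbox ctr [ 0.5533 -0.2365] mean [ 0.5546 -0.2359] px [408.8 230. ] rgb [82. 68. 58.]
om zmed 0.0609 ztop 0.065 diam_area 0.0093 bbox ctr [ 0.4535 -0.3571] mean [ 0.454  -0.3563] px [456.2 267.8] rgb [79. 68. 60.]
dish zmed 0.0168 ztop 0.021 diam_area 0.0133 bbox ctr [0.5304 0.4898] mean [0.5274 0.487 ] px [141.5 240.6] rgb [ 97. 103. 104.]
bdish zmed 0.0188 ztop 0.0221 diam_area 0.0091 bbox ctr [0.66   0.4562] mean [0.6587 0.4549] px [155.4 193.4] rgb [15. 39. 87.]
wb none 0.7924063417201098
((612.1754760742188, 16.009796142578125), (148.67332458496094, 80.84625244140625), 45.62281799316406) [[531.2935    -8.851353]
 [589.0784   -65.3935  ]
 [693.05743   40.870945]
 [635.2725    97.41309 ]]
700
depth rim ((539.38671875, -37.4796142578125), (347.38507080078125, 187.22402954101562), 19.746198654174805)
```

View pics/crop0.png

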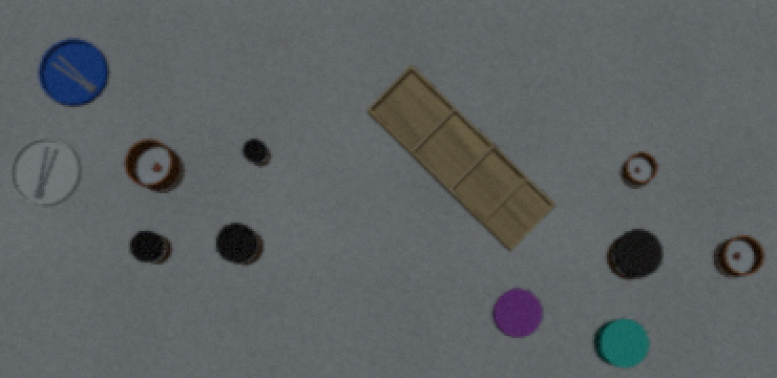

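Crop: black caps sit at crop (257,152), (148,247), (240,243) and (635,254), matching xs, s, m and l by measured size and height. Purple, turquoise and the open jars are clearly distinct. The caddy's large compartment is its upper-left end at (411,95). I'll refine the caddy pose.

```bash
python3 - <<'E'
from h import *
s=dict(np.load('pics/top0.npz')); P=pts(s)
f=cv2.GaussianBlur(s['frame'],(3,3),0).astype(int); m=((f[...,0]-f[...,2])>8); m[:170]=0;m[285:]=0;m[:,:275]=0;m[:,390:]=0
c=max(cv2.findContours(m.astype(np.uint8),0,2)[0],key=cv2.contourArea)
X=np.array([ray(s,u,v,.026)[:2] for u,v in c[:,0]]).astype(np.float32)
r=cv2.minAreaRect(X*1000); print(r); print(cv2.boxPoints(r).round())
# profile along long axis of depth height
(cx,cy),_,_=r
for yaw in (44,45.5,47):
    a=np.radians(yaw); d=P[...,:2]-np.array([cx,cy])/1000
    x=d@[np.cos(a),np.sin(a)]; y=d@[-np.sin(a),np.cos(a)]
    k=(abs(y)<.03)&(abs(x)<.15)
    b=np.round(x[k]*1000/3).astype(int)
    print(yaw,[(i*3,round(1000*P[...,2][k][b==i].mean(),1)) for i in range(-47,48) if (b==i).any()])
t=dict(np.load('pics/side0.npz'))
f=cv2.GaussianBlur(t['frame'],(3,3),0).astype(int)[200:275,235:365]
m=((f[...,0]-f[...,2])>25).astype(np.uint8)
c=max(cv2.findContours(m,0,2)[0],key=cv2.contourArea)
X=np.array([ray(t,u+235,v+200,.026)[:2] for u,v in c[:,0]]).astype(np.float32)
print('side',cv2.minAreaRect(X*1000))
cv2.imwrite('pics/side_crop.png',cv2.resize(t['frame'][195:280,230:370,::-1],None,fx=5,fy=5,interpolation=2))
E
```

```text
((573.7845458984375, -23.977691650390625), (263.96649169921875, 86.75960540771484), 45.453369140625)
[[ 450.  -88.]
 [ 512. -148.]
 [ 697.   40.]
 [ 635.  101.]]
44 [(-141, np.float64(0.5)), (-138, np.float64(0.8)), (-135, np.float64(1.4)), (-132, np.float64(16.0)), (-129, np.float64(22.7)), (-126, np.float64(4.0)), (-123, np.float64(4.6)), (-120, np.float64(4.2)), (-117, np.float64(4.2)), (-114, np.float64(3.9)), (-111, np.float64(3.6)), (-108, np.float64(3.7)), (-105, np.float64(3.9)), (-102, np.float64(3.9)), (-99, np.float64(3.6)), (-96, np.float64(3.3)), (-93, np.float64(3.6)), (-90, np.float64(4.3)), (-87, np.float64(4.2)), (-84, np.float64(5.2)), (-81, np.float64(21.5)), (-78, np.float64(26.7)), (-75, np.float64(4.5)), (-72, np.float64(4.5)), (-69, np.float64(3.9)), (-66, np.float64(3.3)), (-63, np.float64(3.9)), (-60, np.float64(3.5)), (-57, np.float64(4.4)), (-54, np.float64(4.2)), (-51, np.float64(3.8)), (-48, np.float64(3.0)), (-45, np.float64(4.5)), (-42, np.float64(4.8)), (-39, np.float64(4.3)), (-36, np.float64(4.2)), (-33, np.float64(4.3)), (-30, np.float64(4.6)), (-27
[... 5226 characters left out ...]
3)), (66, np.float64(4.3)), (69, np.float64(4.9)), (72, np.float64(4.4)), (75, np.float64(3.8)), (78, np.float64(5.6)), (81, np.float64(4.6)), (84, np.float64(3.4)), (87, np.float64(3.9)), (90, np.float64(3.5)), (93, np.float64(3.7)), (96, np.float64(3.5)), (99, np.float64(3.2)), (102, np.float64(4.0)), (105, np.float64(4.7)), (108, np.float64(5.2)), (111, np.float64(3.3)), (114, np.float64(3.6)), (117, np.float64(3.8)), (120, np.float64(3.4)), (123, np.float64(3.7)), (126, np.float64(9.3)), (129, np.float64(15.7)), (132, np.float64(24.4)), (138, np.float64(0.2)), (141, np.float64(0.3))]
side ((569.1463012695312, -10.5303955078125), (271.6268310546875, 110.25121307373047), 45.75440979003906)
```

View pics/side_crop.png

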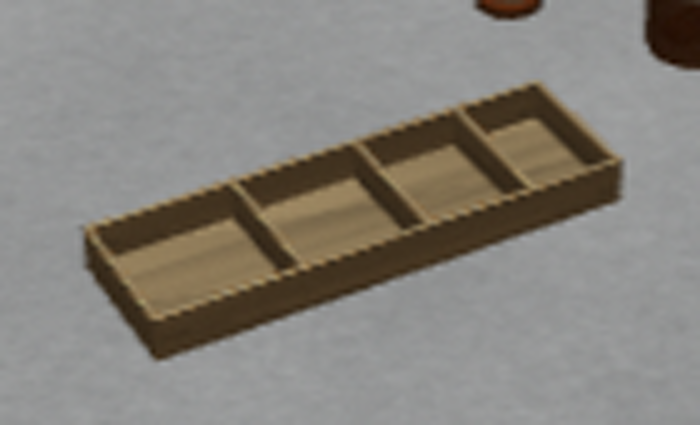

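The caddy rectangle measures 264 mm at yaw 45.5°, and the dividers sit at -80, -20 and +50 as specified. I corrected the centre for the visible outer wall to about (0.575, -0.025). Next I'll write a helper that gives deltas, then start with jar_xs.

```bash
cat >> h.py <<'E'
C=np.array([.575,-.025]); YAW=45.5
ux=np.array([np.cos(np.radians(YAW)),np.sin(np.radians(YAW))])
SLOT={k:C+x*ux for k,x in dict(xs=-.105,s=-.05,m=.015,l=.09).items()}
JAR=dict(xs=(.577,.238),s=(.4527,.3693),m=(.4575,.2546),l=(.4466,-.2433))
def go(xy,z):
    st=bot.state(); M=R.from_euler('xyz',st['tcp_rot'],degrees=True).as_matrix()
    # flat-tool mapping uses yaw only
    d=M.T@(np.array([*xy,z])-st['position'])
    y=(YAW+90-st['tcp_rot'][2]+90)%180-90
    print('t',round(st['time_s'],2),'pos',st['position'].round(4),'rot',st['tcp_rot'].round(2),'gap',round(st['finger_gap'],4),'F',st['force'].round(1))
    print('delta mm',(d*1000).round(1),'turn units',round(-y/5,2))
E
python3 -c "
from h import *
print(SLOT); go(JAR['xs'],.217)"
```

```text
{'xs': array([ 0.50140453, -0.0998913 ]), 's': array([ 0.53995454, -0.06066252]), 'm': array([ 0.58551364, -0.01430124]), 'l': array([0.63808183, 0.03919254])}
t 0.1 pos [0.1732 0.6002 0.2165] rot [1.800e+02 5.000e-02 7.391e+01] gap 0.0854 F [-0.2 -1.5 -0.1]
delta mm [-2.361e+02  4.884e+02 -2.000e-01] turn units -12.32
```

Emit:
servo_tool --deltas "100 -18 36 0 -1.4; 100 -36 72 0 -2.8; 100 -54 108 0 -4.2; 100 -72 144 0 -5.6; 100 -90 180 0 -7" --grip_force 40

```text
time_s: 0.52
position: [0.3208, 0.4639, 0.2168]
tcp_rot: [-180.0, 0.0, 108.9]
force: [0.5, 1.1, 0.0]
finger_gap: 0.0857
```

```bash
python3 -c "
from h import *
go(JAR['xs'],.217)"
```

```text
t 0.52 pos [0.3208 0.4639 0.2168] rot [-1.7999e+02  2.0000e-02  1.0889e+02] gap 0.0857 F [0.5 1.1 0. ]
delta mm [-2.967e+02  1.692e+02 -1.000e-01] turn units -5.32
```

Emit:
servo_tool --deltas "100 -36 20 0 -1.3; 100 -72 41 0 -2.6; 100 -108 61 0 -4; 100 -144 82 0 -5.3; 100 -180 102 0 -5.3"

```text
time_s: 0.93
position: [0.4687, 0.3314, 0.2169]
tcp_rot: [-180.0, -0.0, 135.5]
force: [1.6, 1.4, 0.1]
finger_gap: 0.0851
```

```bash
python3 -c "
from h import *
go(JAR['xs'],.15)"
```

```text
t 0.93 pos [0.4687 0.3314 0.2169] rot [-1.7999e+02 -2.0000e-02  1.3552e+02] gap 0.0851 F [1.6 1.4 0.1]
delta mm [-142.7    9.2   66.8] turn units 0.0
```

Emit:
servo_tool --deltas "100 -36 2 10 0; 100 -72 5 30 0; 100 -107 7 50 0; 100 -142 9 67 0; 100 -142 9 67 0"

```text
time_s: 1.35
position: [0.5779, 0.2314, 0.1461]
tcp_rot: [-179.7, 0.1, 134.6]
force: [-0.1, -1.0, 1.2]
finger_gap: 0.0854
```

```bash
cat >> h.py <<'E'
def wrist(name,cols=None):
    st=bot.state(); s=bot.snapshot('wrist'); save(s,name)
    T=np.eye(4); T[:3,:3]=R.from_euler('xyz',st['tcp_rot'],degrees=True).as_matrix(); T[:3,3]=st['position']
    W=T@np.array(s['mount']); s['W']=W
    v,u=np.mgrid[0:480,0:640]; z=s['range_z']
    P=np.stack([(u-s['cx'])/s['fx']*z,(v-s['cy'])/s['fy']*z,z],-1)@W[:3,:3].T+W[:3,3]
    P[z==0]=np.nan
    return s,P
def capfit(s,P,xy,h,dark=60):
    # circle fit of the black cap's top face seen by the wrist camera
    m=(abs(P[...,2]-h)<.006)&(np.hypot(P[...,0]-xy[0],P[...,1]-xy[1])<.06)
    m=m.astype(np.uint8); k,l,st,c=cv2.connectedComponentsWithStats(m)
    i=1+np.argmax(st[1:,4]); con=max(cv2.findContours((l==i).astype(np.uint8),0,2)[0],key=cv2.contourArea)
    o=s['W'][:3,3]; X=[]
    for u,v in con[:,0]:
        d=s['W'][:3,:3]@np.array([(u-s['cx'])/s['fx'],(v-s['cy'])/s['fy'],1]); X.append((o+d*(h-o[2])/d[2])[:2])
    c,r=cv2.minEnclosingCircle((np.array(X)*1000).astype(np.float32))
    print('cap mm',np.round(c,1),'diam',round(2*r,1),'z',np.median(P[...,2][l==i]).round(4),'mean px',con[:,0].mean(0), 'bbox',st[i])
E
python3 -c "
from h import *
go(JAR['xs'],.15)
s,P=wrist('w1'); capfit(s,P,JAR['xs'],.052)"
```

```text
t 1.35 pos [0.5779 0.2314 0.1461] rot [-1.7970e+02  1.0000e-01  1.3463e+02] gap 0.0854 F [-0.1 -1.   1.2]
delta mm [ 5.3  4.  -3.9] turn units -0.17
cap mm [577.1 241. ] diam 30.1 z 0.0505 mean px [327.80952381 244.73015873] bbox [ 309  228   39   38 1147]
```

View pics/w1.png

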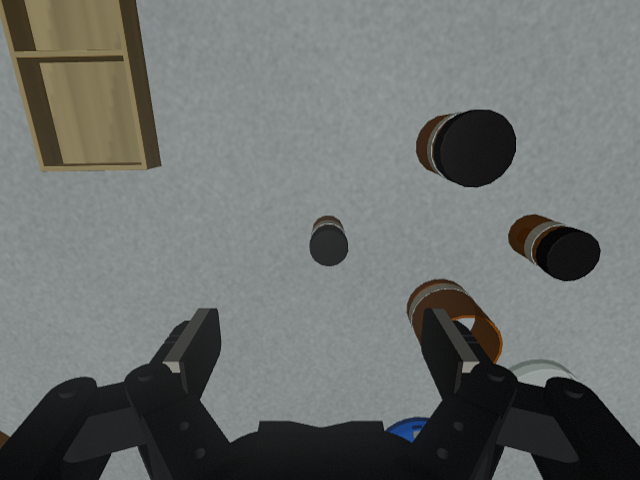

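The wrist view shows the xs cap at (328,245), and the m, s and open_l jars to the right. The pose was still settling, so I'll re-measure at rest.

Emit:
servo_tool --deltas "100 0 0 0 0; 100 0 0 0 0; 100 0 0 0 0"

```text
time_s: 1.65
position: [0.5742, 0.24, 0.1506]
tcp_rot: [180.0, -0.0, 135.1]
force: [-0.5, -0.3, -0.2]
finger_gap: 0.0851
```

```bash
python3 -c "
from h import *
go(JAR['xs'],.15)
s,P=wrist('w2'); capfit(s,P,JAR['xs'],.052);capfit(s,P,JAR['m'],.068);capfit(s,P,JAR['s'],.060)
go(JAR['xs'],.047)"
```

```text
t 1.65 pos [0.5742 0.24   0.1506] rot [ 1.7996e+02 -1.0000e-02  1.3514e+02] gap 0.0851 F [-0.5 -0.3 -0.2]
delta mm [-3.4  0.6  0.6] turn units -0.07
cap mm [577.2 240.9] diam 30.1 z 0.0505 mean px [316.61904762 237.73015873] bbox [ 298  221   38   38 1129]
cap mm [459.1 257.6] diam 50.2 z 0.0666 mean px [459.24590164 143.49180328] bbox [ 424  104   77   78 4643]
cap mm [454.7 370.4] diam 42.2 z 0.0586 mean px [554.11235955 249.83146067] bbox [ 527  225   58   51 2196]
t 1.7 pos [0.5743 0.2398 0.1506] rot [179.95   0.   135.13] gap 0.0854 F [-0.5 -0.1  0.4]
delta mm [ -3.2   0.5 103.6] turn units -0.07
```

Emit:
servo_tool --deltas "100 -1.5 3 30 0; 100 -1.5 3 65 0; 100 -1.5 3 95 0; 100 -1.5 3 103 0; 100 -1.5 3 103 0"

```text
time_s: 2.12
position: [0.5766, 0.2399, 0.0456]
tcp_rot: [-179.8, -0.1, 135.1]
force: [0.0, 0.9, 0.1]
finger_gap: 0.0851
```

Emit:
servo_tool --deltas "100 0 0 0 0; 60 0 0 0 0; 40 0 0 0 0; 30 0 0 0 0; 20 0 0 0 0"

```text
time_s: 2.53
position: [0.5784, 0.2399, 0.048]
tcp_rot: [179.9, 0.0, 135.0]
force: [0.9, 0.0, -0.4]
finger_gap: 0.0384
```

```bash
python3 -c "
from h import *
go((.5772,.2408),.047)"
```

```text
t 2.53 pos [0.5784 0.2399 0.048 ] rot [1.7993e+02 3.0000e-02 1.3503e+02] gap 0.0384 F [ 0.9  0.  -0.4]
delta mm [ 1.5 -0.2  1. ] turn units -0.09
```

Emit:
servo_tool --deltas "0 0 0 0 0; 0 0 0 0 0; 0 0 0 0 0; 0 0 0 0 0" --grip_force 40

```text
time_s: 2.87
position: [0.5779, 0.2397, 0.047]
tcp_rot: [-180.0, 0.0, 135.0]
force: [-0.7, -0.4, 0.1]
finger_gap: 0.0
```

Emit:
servo_tool --deltas "0 0 0 -10 0; 0 0 0 -30 0; 0 0 0 -55 0; 0 0 0 -80 0; 0 0 0 -80 0"

```text
time_s: 3.28
position: [0.58, 0.2407, 0.1324]
tcp_rot: [179.7, 0.1, 135.0]
force: [0.6, 0.7, -0.6]
finger_gap: 0.0004
```

```bash
python3 -c "
from h import *
go(SLOT['xs'],.127)
s,P=wrist('w3'); np.savez('pics/w3.npz',P=P,**s)"
```

```text
t 3.28 pos [0.58   0.2407 0.1324] rot [1.7965e+02 1.2000e-01 1.3503e+02] gap 0.0004 F [ 0.6  0.7 -0.6]
delta mm [-185.1 -296.5    3.9] turn units -0.09
```

View pics/w3.png

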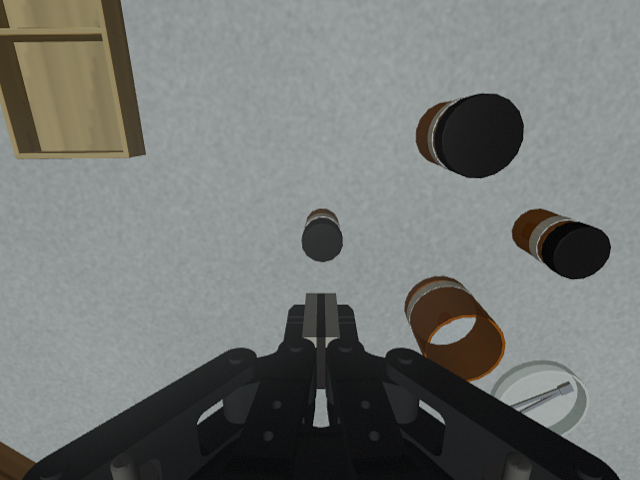

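The jaws shut empty (gap 0) and the jar is still standing at (322,237), apparently displaced from the jaws along tool y. I'll check the geometry.

```bash
python3 -c "
from h import *
s=bot.snapshot('wrist'); print(np.round(s['mount'],4)); print(s['fx'],s['cx'],s['cy'])
M=np.linalg.inv(s['mount'])
for z in (0,.019,.08):
  p=M@[0,0,z,1]; print(z,p[:3].round(3), s['fx']*p[0]/p[2]+s['cx'], s['fy']*p[1]/p[2]+s['cy'])
s,P=wrist('w4'); capfit(s,P,JAR['xs'],.052)
z=s['range_z']
print('finger tip depth',z[300:400:10,322])
v,u=345,322
pc=np.array([(u-s['cx'])/s['fx'],(v-s['cy'])/s['fy'],1])*z[v,u]; 
for v in range(295,390,10):
  pc=np.array([(u-s['cx'])/s['fx'],(v-s['cy'])/s['fy'],1])*z[v,315]; print(v,(s['mount']@np.r_[pc,1]).round(4))
t=bot.snapshot('top'); save(t,'top1'); s2=bot.snapshot('side'); save(s2,'side1')
go((.5772,.2408),.1)
"
```

```text
[[ 1.000e+00 -8.000e-04  5.000e-04  1.500e-03]
 [ 6.000e-04  9.490e-01  3.153e-01 -8.100e-02]
 [-7.000e-04 -3.153e-01  9.490e-01 -1.556e-01]
 [ 0.000e+00  0.000e+00  0.000e+00  1.000e+00]]
351.5052371042465 320.60269607653174 240.90024613336988
0 [-0.002  0.028  0.173] 317.46160669441576 297.33219459194584
0.019 [-0.002  0.022  0.191] 317.7329952697714 281.00106472778106
0.08 [-0.002  0.003  0.249] 318.3387845261542 244.54697669795112
cap mm [577.  240.9] diam 30.3 z 0.0506 mean px [320.83823529 243.57352941] bbox [ 300  225   42   41 1325]
finger tip depth [0.14716132 0.         0.13157801 0.12565672 0.12237348 0.12375809
 0.12471465 0.12554416 0.12795515 0.35053274]
295 [ 0.0021 -0.0116 -0.0202  1.    ]
305 [ 0.0021 -0.011  -0.0279  1.    ]
315 [ 0.0021 -0.0109 -0.0355  1.    ]
325 [ 0.002  -0.0121 -0.0446  1.    ]
335 [ 0.002  -0.0114 -0.05    1.    ]
345 [ 0.002  -0.0078 -0.0506  1.    ]
355 [ 0.002  -0.0068 -0.0549  1.    ]
365 [ 0.002  -0.0061 -0.0592  1.    ]
375 [ 0.002  -0.0016 -0.0585  1.    ]
385 [ 0.002   0.0015 -0.0596  1.    ]
t 3.53 pos [0.5775 0.2396 0.1264] rot [-1.7994e+02 -2.0000e-02  1.3505e+02] gap 0.0 F [ 0.5  0.3 -0.2]
delta mm [ 1.1  0.7 26.4] turn units -0.09
```

View pics/side1.png

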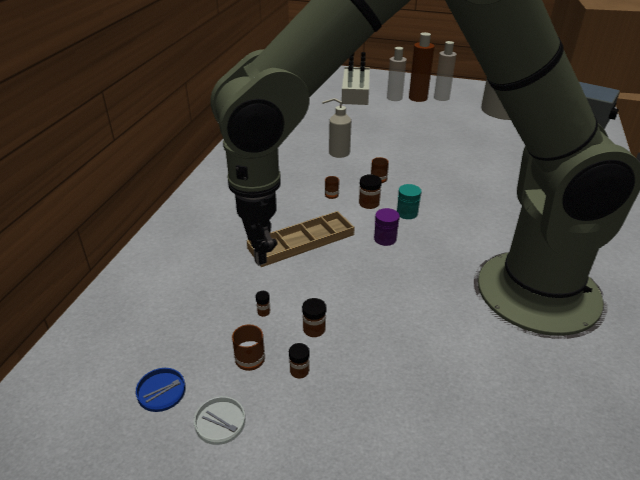

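View pics/top1.png

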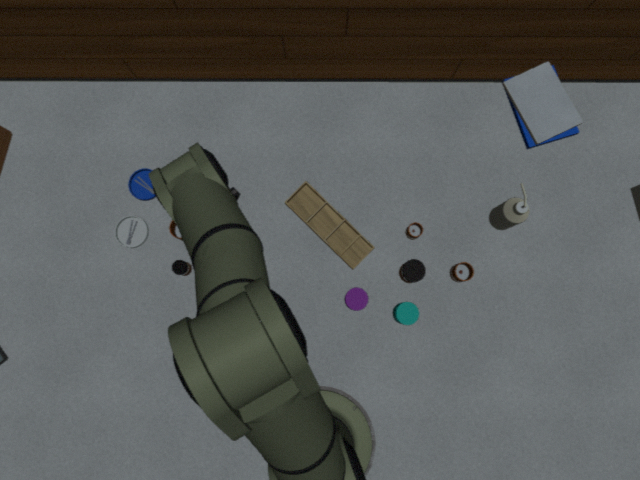

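Wrist depth puts the visible shut fingertips near tool z = -20 mm rather than +19 mm. I'll cross-check this with the side camera.

```bash
python3 -c "
from h import *
s2=bot.snapshot('side'); P=pts(s2)
st=bot.state(); print(st['position'])
Rm,t=cam(s2)
for dz in (.019,0,-.02,-.04):
  p=Rm.T@(st['position']-[0,0,dz]-t); print(dz,s2['fx']*p[0]/p[2]+s2['cx'],s2['fy']*p[1]/p[2]+s2['cy'])
m=(np.hypot(P[...,0]-.577,P[...,1]-.24)<.05)&(P[...,2]>.08)&(P[...,2]<.3)
q=P[m]; print(len(q), np.percentile(q[:,2],[0,1,5]), q[np.argsort(q[:,2])[:6]].round(4))
cv2.imwrite('pics/sc.png',cv2.resize(s2['frame'][170:330,200:330,::-1],None,fx=4,fy=3.7))
"
```

```text
[0.57750878 0.23956376 0.12627773]
0.019 260.8337376791313 274.78903565076837
0 260.28774754989115 267.815416872701
-0.02 259.70089989715575 260.319948380118
-0.04 259.10121925156113 252.66057142987478
1317 [0.13768642 0.1483679  0.16008812] [[0.5797 0.2449 0.1377]
 [0.5673 0.2374 0.1399]
 [0.5765 0.2471 0.1402]
 [0.5735 0.2436 0.1408]
 [0.5764 0.2469 0.1428]
 [0.5704 0.2457 0.1432]]
```

View pics/sc.png

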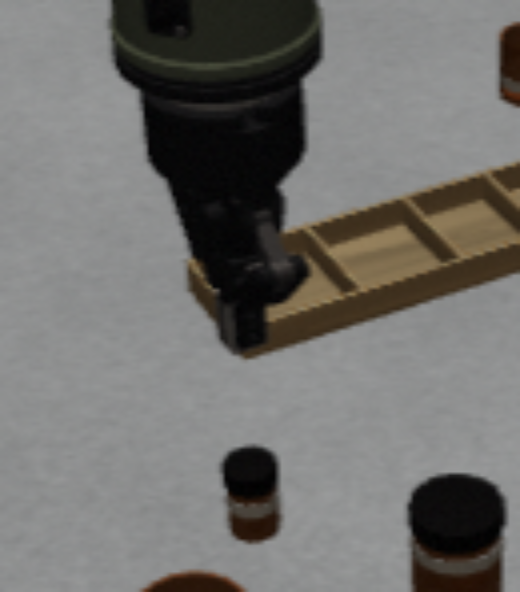

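Both cameras agree that the shut fingertips end about 20 mm behind the reported TCP, not 19 mm ahead of it. That is why the jaws closed above the jar. From here I'll use measured tip heights, so I'll open partly and measure the tip at that opening.

Emit:
servo_tool --deltas "60 0 0 0 0; 60 0 0 0 0; 60 0 0 0 0; 60 0 0 0 0; 60 0 0 0 0"

```text
time_s: 4.0
position: [0.5779, 0.2397, 0.1269]
tcp_rot: [-180.0, -0.0, 135.0]
force: [0.2, 0.2, -0.3]
finger_gap: 0.0512
```

```bash
cat >> h.py <<'E'
def tips(s):
    z=s['range_z']; v,u=np.mgrid[0:480,0:640]
    P=np.stack([(u-s['cx'])/s['fx']*z,(v-s['cy'])/s['fy']*z,z],-1)@s['mount'][:3,:3].T+s['mount'][:3,3]
    m=(z>0)&(z<.2)&(abs(P[...,1])<.02)&(P[...,2]<.03)&(P[...,2]>-.05)&(abs(P[...,0])<.06)
    for sg in (-1,1):
        q=P[m&(P[...,0]*sg>0)&((abs(u-320)>0))]
        print('tip side',sg,'z max pct',np.percentile(q[:,2],[90,97,99.5]).round(4),'x inner',(np.abs(q[:,0]).min()*sg).round(4),'y rng',np.percentile(q[:,1],[1,99]).round(4))
E
python3 -c "
from h import *
go((.5772,.2408),.1)
s,P=wrist('w5'); tips(s); capfit(s,P,(.577,.24),.052)"
```

```text
t 4.0 pos [0.5779 0.2397 0.1269] rot [-179.99   -0.    135.04] gap 0.0512 F [ 0.2  0.2 -0.3]
delta mm [ 1.3  0.3 26.9] turn units -0.09
tip side -1 z max pct [-0.0234 -0.0197 -0.0169] x inner -0.0238 y rng [-0.0118  0.0103]
tip side 1 z max pct [-0.0234 -0.0196 -0.0168] x inner 0.0268 y rng [-0.0117  0.0103]
cap mm [577.2 240.9] diam 30.2 z 0.0505 mean px [321.16176471 244.92647059] bbox [ 300  227   42   41 1346]
```

View pics/w5.png

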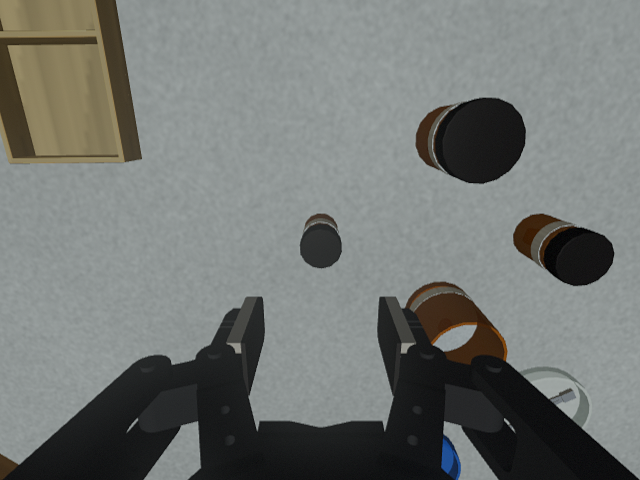

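The wrist view shows both pads clear, with the jar cap centred between them at (321,245). The tip is about 19 mm above the reported TCP. I'll descend until the tips are near 29 mm.

Emit:
servo_tool --deltas "60 0 0 35 0; 60 0 0 70 0; 60 0 0 95 0; 60 0 0 95 0; 60 0 0 95 0"

```text
time_s: 4.47
position: [0.5774, 0.2396, 0.0316]
tcp_rot: [-179.9, -0.0, 135.0]
force: [-0.1, 1.0, 1.2]
finger_gap: 0.0511
```

Emit:
servo_tool --deltas "60 0 0 10 0; 60 0 0 21 0; 60 0 0 21 0; 60 0 0 21 0; 30 0 0 21 0"

```text
time_s: 4.88
position: [0.5782, 0.2398, 0.0115]
tcp_rot: [180.0, 0.0, 135.0]
force: [0.6, -0.7, 0.0]
finger_gap: 0.0404
```

Emit:
servo_tool --deltas "0 0 0 0 0; 0 0 0 0 0; 0 0 0 0 0; 0 0 0 0 0; 0 0 0 0 0"

```text
time_s: 5.3
position: [0.5783, 0.2399, 0.0118]
tcp_rot: [179.9, 0.0, 135.0]
force: [-1.4, -1.0, 7.5]
finger_gap: 0.0283
```

```bash
python3 -c "
from h import *
go((.5772,.2408),.010)
s,P=wrist('w6')"
```

```text
t 5.3 pos [0.5783 0.2399 0.0118] rot [1.7995e+02 2.0000e-02 1.3504e+02] gap 0.0283 F [-1.4 -1.   7.5]
delta mm [ 1.4 -0.2  1.8] turn units -0.09
```

View pics/w6.png

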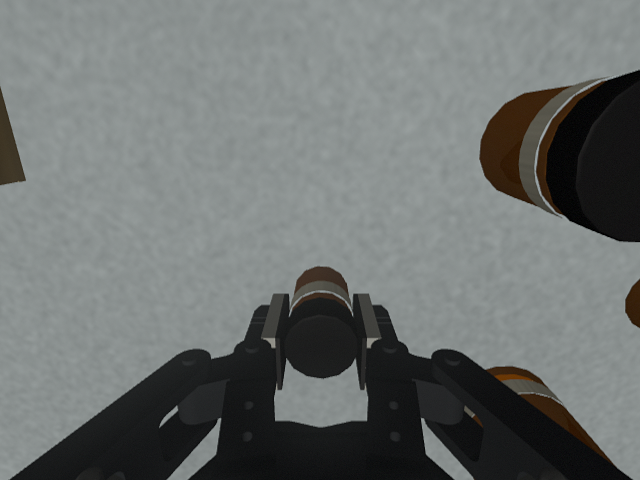

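Jar_xs is gripped (gap 28 mm), with its cap between the pads at (320,345). Lifting.

Emit:
servo_tool --deltas "0 0 0 -10 0; 0 0 0 -30 0; 0 0 0 -60 0; 0 0 0 -95 0; 0 0 0 -95 0"

```text
time_s: 5.77
position: [0.5807, 0.241, 0.1129]
tcp_rot: [179.6, 0.2, 135.0]
force: [0.8, 0.0, -0.3]
finger_gap: 0.0285
```

```bash
python3 -c "
from h import *
go(SLOT['xs'],.11)"
```

```text
t 5.77 pos [0.5807 0.241  0.1129] rot [1.7955e+02 1.6000e-01 1.3502e+02] gap 0.0285 F [ 0.8  0.  -0.3]
delta mm [-184.9 -297.2    1.1] turn units -0.1
```

Emit:
servo_tool --deltas "0 -20 -33 0 0; 0 -40 -66 0 0; 0 -60 -98 0 0; 0 -80 -130 0 0; 0 -100 -162 0 0"

```text
time_s: 6.18
position: [0.5337, 0.0529, 0.1068]
tcp_rot: [180.0, 0.0, 135.1]
force: [1.1, -0.9, -1.1]
finger_gap: 0.0288
```

Emit:
servo_tool --deltas "0 -20 -33 0 0; 0 -40 -66 0 0; 0 -60 -98 0 0; 0 -84 -132 0 -0.1; 0 -84 -132 0 -0.1"

```text
time_s: 6.6
position: [0.4984, -0.1068, 0.1067]
tcp_rot: [-179.8, 0.1, 135.0]
force: [-0.8, -2.3, -1.4]
finger_gap: 0.0287
```

Emit:
servo_tool --deltas "0 0 0 0 0; 0 0 0 0 0; 0 0 0 0 0"

```text
time_s: 6.85
position: [0.5008, -0.0971, 0.1063]
tcp_rot: [180.0, 0.0, 135.6]
force: [0.7, 0.8, -0.5]
finger_gap: 0.0284
```

```bash
python3 -c "
from h import *
go(SLOT['xs'],.11)
s,P=wrist('w7'); np.savez('pics/w7.npz',P=P,**s)"
```

```text
t 6.85 pos [ 0.5008 -0.0971  0.1063] rot [1.7996e+02 1.0000e-02 1.3563e+02] gap 0.0284 F [ 0.7  0.8 -0.5]
delta mm [-2.4 -1.6 -3.7] turn units 0.03
```

View pics/w7.png

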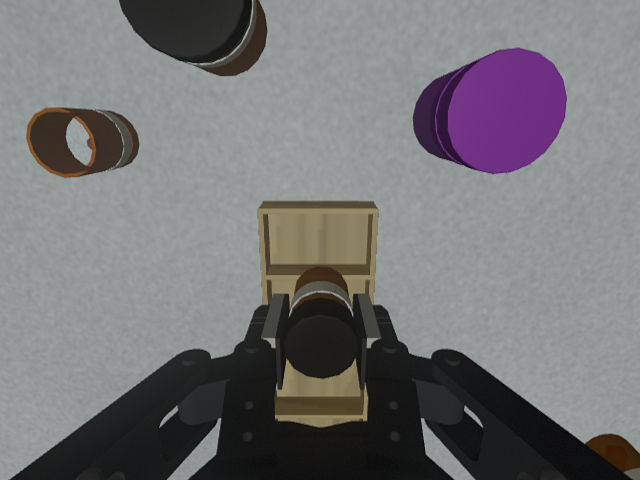

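The wrist view shows the caddy's end wall with corners at (259,206) and (378,205), the first divider near row 268, and the held jar above. I'll measure these at rim height.

```bash
python3 -c "
from h import *
s=dict(np.load('pics/w7.npz')); W=s['W']; P=s['P']
def r(u,v,h=.026):
  d=W[:3,:3]@np.array([(u-s['cx'])/s['fx'],(v-s['cy'])/s['fy'],1]); o=W[:3,3]; return (o+d*(h-o[2])/d[2])[:2]
uy=np.array([-ux[1],ux[0]])
for n,(u,v) in dict(cl=(259,206),cr=(378,205),divL=(270,266)).items():
  p=r(u,v)-C; print(n,'caddy mm',(p@ux*1000).round(1),(p@uy*1000).round(1))
# depth-based
d=P[...,:2]-C; x=d@ux; y=d@uy
for name,ax,ot,rng in (('endwall/div x',x,y,(-.15,-.06)),('y walls',y,x,(-.06,.06))):
  k=(abs(P[...,2]-.024)<.004)&(ax>rng[0])&(ax<rng[1])&((abs(ot)<.03) if ax is x else ((ot<-.09)&(ot>-.12)))
  h,e=np.histogram(ax[k]*1000,bins=np.arange(rng[0]*1000,rng[1]*1000+1,2)); print(name,[(int(a),int(b)) for a,b in zip(e,h) if b>5])
f=s['frame'][190:280,245:390,::-1]; cv2.imwrite('pics/w7c.png',cv2.resize(f,None,fx=5,fy=5))
"
```

```text
cl caddy mm -131.1 -38.2
cr caddy mm -131.9 43.2
divL caddy mm -86.7 -32.6
endwall/div x [(-130, 299), (-128, 232), (-126, 79), (-80, 176), (-78, 77)]
y walls [(-42, 8), (-40, 103), (-38, 138), (38, 40), (40, 115), (42, 94)]
```

View pics/w7c.png

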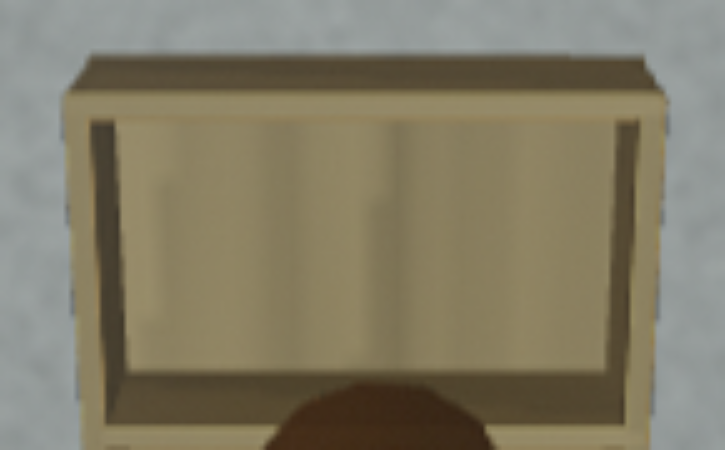

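Rim measurement agrees within about 1.5 mm, and slack is 8 mm. Lowering.

Emit:
servo_tool --deltas "0 -2.4 -0.6 20 0; 0 -2.4 -0.6 45 0; 0 -2.4 -0.6 65 0; 0 -2.4 -0.6 75 0; 0 -2.4 -0.6 75 0"

```text
time_s: 7.32
position: [0.5008, -0.0992, 0.0294]
tcp_rot: [-179.9, -0.1, 135.6]
force: [0.1, -1.3, 0.5]
finger_gap: 0.0286
```

Emit:
servo_tool --deltas "0 0 0 0 0; 0 0 0 3 0; 0 0 0 6 0; 0 0 0 9 0; 0 0 0 12 0"

```text
time_s: 7.73
position: [0.502, -0.1005, 0.0192]
tcp_rot: [180.0, 0.0, 135.5]
force: [0.1, -0.4, -0.3]
finger_gap: 0.0284
```

Emit:
servo_tool --deltas "0 0 0 0 0; 0 0 0 0.5 0; 0 0 0 1 0; 0 0 0 1 0; 0 0 0 1 0"

```text
time_s: 8.15
position: [0.5017, -0.1004, 0.0181]
tcp_rot: [-180.0, 0.0, 135.5]
force: [1.0, 1.3, 0.2]
finger_gap: 0.0286
```

```bash
sed -i 's/^C=.*/C=np.array([.5757,-.0243]); /' h.py; python3 -c "
from h import *
go(SLOT['xs'],.0158)
s,P=wrist('w8')"
```

```text
Traceback (most recent call last):
  File "h.py", line 14, in <module>
    ux=np.array([np.cos(np.radians(YAW)),np.sin(np.radians(YAW))])
                                   ^^^
NameError: name 'YAW' is not defined
```

Emit:
servo_tool --deltas "0 0 0 1 0; 0 0 0 1.5 0; 0 0 0 2 0; 0 0 0 2 0; 0 0 0 2 0"

```text
time_s: 8.57
position: [0.5017, -0.1004, 0.016]
tcp_rot: [-180.0, -0.0, 135.5]
force: [-0.3, -0.5, -0.3]
finger_gap: 0.0282
```

```bash
sed -i 's/^C=.*/C=np.array([.5757,-.0243]); YAW=45.5/' h.py; python3 -c "
from h import *
go(SLOT['xs'],.0158)
s,P=wrist('w8')"
```

```text
t 8.57 pos [ 0.5017 -0.1004  0.016 ] rot [-180.     -0.    135.55] gap 0.0282 F [-0.3 -0.5 -0.3]
delta mm [0.5 1.2 0.2] turn units 0.01
```

View pics/w8.png

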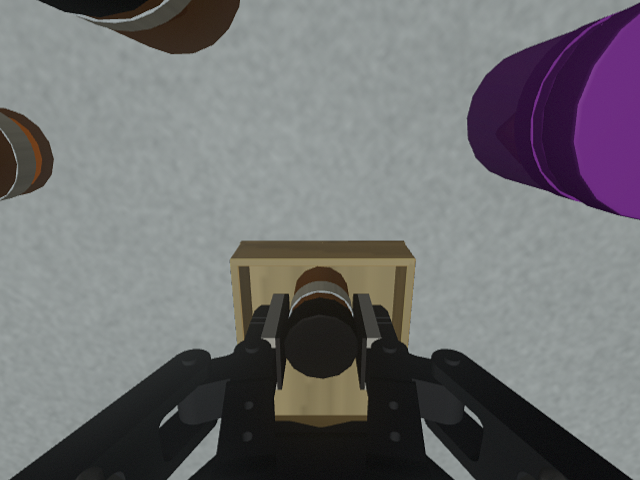

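The jar is centred in the end compartment and not yet touching. I'll creep down to contact.

Emit:
servo_tool --deltas "0 0 0 0.5 0; 0 0 0 1 0; 0 0 0 1 0; 0 0 0 1 0; 0 0 0 1 0"

```text
time_s: 9.03
position: [0.5019, -0.1004, 0.0157]
tcp_rot: [180.0, 0.0, 135.5]
force: [-3.8, 1.9, 16.8]
finger_gap: 0.0288
```

Contact (Fz 17 N). I'll back off slightly, release and rise.

Emit:
servo_tool --deltas "0 0 0 -0.5 0; 45 0 0 -0.5 0; 60 0 0 -0.5 0; 60 0 0 -0.5 0; 60 0 0 -0.5 0"

```text
time_s: 9.45
position: [0.5017, -0.1004, 0.0154]
tcp_rot: [-180.0, -0.0, 135.5]
force: [-0.1, 0.3, 0.8]
finger_gap: 0.0519
```

Emit:
servo_tool --deltas "60 0 0 -10 0; 60 0 0 -35 0; 60 0 0 -75 0; 60 0 0 -105 0; 60 0 0 -105 0"

```text
time_s: 9.87
position: [0.5042, -0.1008, 0.1263]
tcp_rot: [179.7, 0.3, 135.5]
force: [0.9, 0.1, -0.3]
finger_gap: 0.0515
```

```bash
python3 -c "
from h import *
JAR['s']=(.4547,.3704)
go(JAR['s'],.12)
s,P=wrist('w9');capfit(s,P,SLOT['xs'],.056)"
```

```text
t 9.87 pos [ 0.5042 -0.1008  0.1263] rot [179.75   0.34 135.52] gap 0.0515 F [ 0.9  0.1 -0.3]
delta mm [365.4 301.5   5.5] turn units 0.0
cap mm [500.8 -99.4] diam 30.3 z 0.0546 mean px [325.3015873  244.19047619] bbox [ 303  226   43   42 1407]
```

View pics/w9.png

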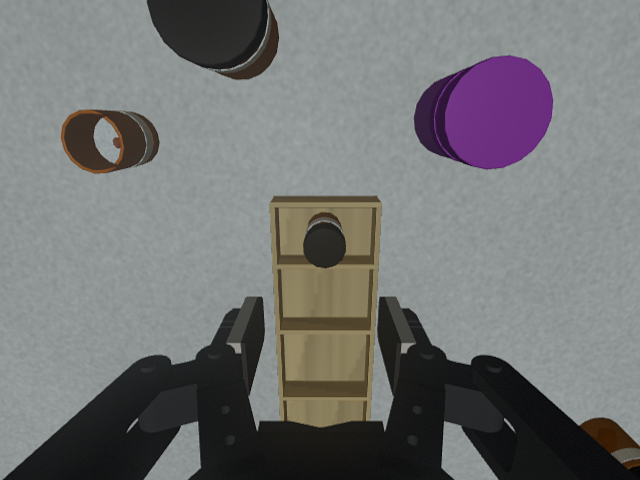

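Jar_xs stands upright in the smallest compartment (cap at (324,244), top at the right height). Next is jar_s.

Emit:
servo_tool --deltas "78 32 26 0 0; 78 64 52 0 0; 78 96 79 0 0; 78 128 105 0 0; 78 160 132 0 0"

```text
time_s: 10.33
position: [0.4789, 0.1073, 0.1203]
tcp_rot: [-180.0, -0.0, 135.5]
force: [1.9, 0.1, 0.7]
finger_gap: 0.0669
```

Emit:
servo_tool --deltas "78 32 26 0 0; 78 64 52 0 0; 78 96 79 0 0; 78 128 105 0 0; 78 160 132 0 0"

```text
time_s: 10.75
position: [0.4571, 0.3135, 0.1202]
tcp_rot: [-179.9, -0.0, 135.6]
force: [2.0, -0.1, 0.5]
finger_gap: 0.0666
```

Emit:
servo_tool --deltas "78 32 26 0 0; 78 45 37 0 0; 78 45 37 0 0; 78 45 37 0 0; 78 45 37 0 0"

```text
time_s: 11.17
position: [0.4521, 0.3684, 0.1201]
tcp_rot: [-179.9, 0.0, 135.5]
force: [-0.9, -0.5, -0.4]
finger_gap: 0.0664
```

```bash
sed -i "s/^JAR=.*/JAR=dict(xs=(.577,.238),s=(.4547,.3704),m=(.459,.2576),l=(.4475,-.2413))/" h.py; python3 -c "
from h import *
go(JAR['s'],.016)
s,P=wrist('w10');capfit(s,P,JAR['s'],.060);tips(s);go(JAR['s'],.016)"
```

```text
t 11.17 pos [0.4521 0.3684 0.1201] rot [-1.7992e+02  3.0000e-02  1.3550e+02] gap 0.0664 F [-0.9 -0.5 -0.4]
delta mm [ -0.4   3.4 104.1] turn units -0.0
cap mm [452.5 372.3] diam 40.4 z 0.0586 mean px [320.08421053 254.05263158] bbox [ 292  230   59   57 2625]
tip side -1 z max pct [-0.0263 -0.0226 -0.0202] x inner -0.0314 y rng [-0.0117  0.0103]
tip side 1 z max pct [-0.0261 -0.0227 -0.0205] x inner 0.0342 y rng [-0.0116  0.0105]
t 11.22 pos [0.4523 0.3682 0.1203] rot [-1.7994e+02  3.0000e-02  1.3546e+02] gap 0.0664 F [-0.6 -0.4 -0.4]
delta mm [-1.000e-01  3.300e+00  1.043e+02] turn units -0.01
```

View pics/w10.png

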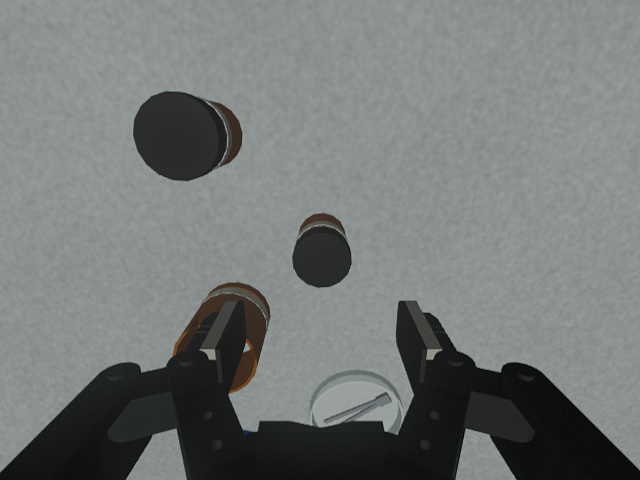

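Jar_s cap is at (321,257), measured 40.4 mm across, between the pads. Left of it, open_l is about 17 mm or more clear of the finger. Descending.

Emit:
servo_tool --deltas "78 1.3 3 35 0; 78 1.3 3 70 0; 78 1.3 3 90 0; 78 1.3 3 104 0; 78 1.3 3 104 0"

```text
time_s: 11.63
position: [0.4524, 0.3703, 0.0138]
tcp_rot: [-179.7, 0.0, 135.5]
force: [-0.1, -0.3, -0.2]
finger_gap: 0.0664
```

Emit:
servo_tool --deltas "78 0 0 0 0; 55 0 0 0 0; 45 0 0 0 0; 0 0 0 0 0; 0 0 0 0 0"

```text
time_s: 12.05
position: [0.4541, 0.373, 0.0179]
tcp_rot: [179.9, 0.0, 135.5]
force: [0.9, -1.3, 7.7]
finger_gap: 0.039
```

Emit:
servo_tool --deltas "0 0 0 0 0; 0 0 0 0 0; 0 0 0 0 0"

```text
time_s: 12.3
position: [0.4541, 0.373, 0.0179]
tcp_rot: [179.9, 0.0, 135.5]
force: [-0.3, -0.9, 7.5]
finger_gap: 0.0386
```

Emit:
servo_tool --deltas "0 0 0 -10 0; 0 0 0 -30 0; 0 0 0 -65 0; 0 0 0 -100 0; 0 0 0 -100 0"

```text
time_s: 12.72
position: [0.4554, 0.3747, 0.1237]
tcp_rot: [179.5, 0.0, 135.5]
force: [0.6, -0.6, -0.5]
finger_gap: 0.0388
```

```bash
python3 -c "
from h import *
s,P=wrist('w11');go(SLOT['s'],.120)"
```

```text
t 12.77 pos [0.4547 0.374  0.121 ] rot [1.7963e+02 2.0000e-02 1.3552e+02] gap 0.039 F [ 0.6 -0.9 -1.3]
delta mm [-365.4 -249.4   -0.4] turn units 0.0
```

View pics/w11.png

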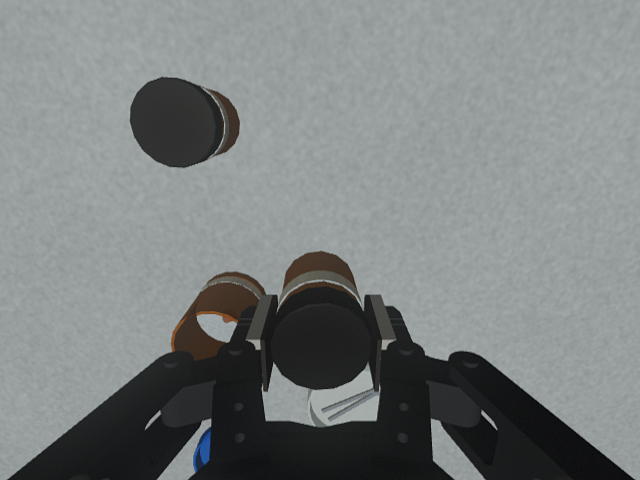

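Jar_s is held; moving it to its slot.

Emit:
servo_tool --deltas "0 -33 -23 0 0; 0 -66 -45 0 0; 0 -99 -68 0 0; 0 -133 -91 0 0; 0 -166 -113 0 0"

```text
time_s: 13.18
position: [0.4922, 0.1736, 0.1166]
tcp_rot: [-180.0, 0.0, 135.6]
force: [1.5, -0.3, -1.4]
finger_gap: 0.0387
```

Emit:
servo_tool --deltas "0 -33 -23 0 0; 0 -66 -45 0 0; 0 -99 -68 0 0; 0 -133 -91 0 0; 0 -166 -113 0 0"

```text
time_s: 13.6
position: [0.5315, -0.0234, 0.1167]
tcp_rot: [-180.0, -0.0, 135.5]
force: [0.8, -0.1, -0.9]
finger_gap: 0.0387
```

Emit:
servo_tool --deltas "0 -20 -13 0 0; 0 -33 -22 0 0; 0 -33 -22 0 0; 0 -33 -22 0 0; 0 -33 -22 0 0"

```text
time_s: 14.02
position: [0.5397, -0.0591, 0.1165]
tcp_rot: [180.0, -0.0, 135.6]
force: [-0.4, 0.6, -0.5]
finger_gap: 0.0387
```

```bash
python3 -c "
from h import *
s,P=wrist('w12');go(SLOT['s'],.0219)"
```

```text
t 14.07 pos [ 0.5397 -0.0588  0.1165] rot [ 1.8000e+02 -3.0000e-02  1.3562e+02] gap 0.0389 F [ 0.8 -0.4 -1.9]
delta mm [-1.6 -0.2 94.6] turn units 0.02
```

View pics/w12.png

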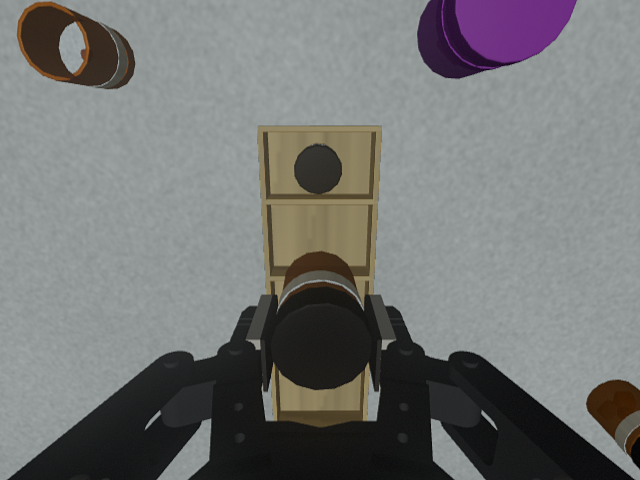

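Emit:
servo_tool --deltas "0 -1.6 1.5 25 0; 0 -1.6 1.5 50 0; 0 -1.6 1.5 70 0; 0 -1.6 1.5 80 0; 0 -1.6 1.5 80 0"

```text
time_s: 14.48
position: [0.541, -0.0589, 0.0348]
tcp_rot: [-179.9, -0.1, 135.6]
force: [-0.9, 0.1, -0.9]
finger_gap: 0.039
```

Emit:
servo_tool --deltas "0 0 0 0 0; 0 0 0 3 0; 0 0 0 6 0; 0 0 0 9 0; 0 0 0 12 0"

```text
time_s: 14.9
position: [0.5425, -0.06, 0.0248]
tcp_rot: [180.0, 0.0, 135.5]
force: [0.0, -0.3, -1.4]
finger_gap: 0.0384
```

Emit:
servo_tool --deltas "0 0 0 0 0; 0 0 0 0.5 0; 0 0 0 1 0; 0 0 0 1 0; 0 0 0 1 0"

```text
time_s: 15.32
position: [0.5422, -0.06, 0.0236]
tcp_rot: [180.0, 0.0, 135.5]
force: [-0.6, 1.1, -1.5]
finger_gap: 0.0391
```

```bash
python3 -c "
from h import *
s,P=wrist('w13');go(SLOT['s'],.0219)"
```

```text
t 15.37 pos [ 0.5423 -0.06    0.0236] rot [1.8000e+02 1.0000e-02 1.3554e+02] gap 0.0384 F [ 0.3  0.6 -0.9]
delta mm [ 1.2 -1.1  1.7] turn units 0.01
```

View pics/w13.png

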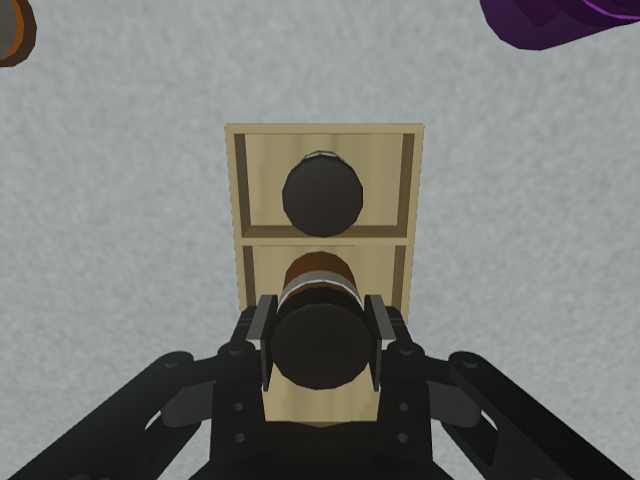

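Jar_s is inside the second compartment with gaps all round. Creeping to contact.

Emit:
servo_tool --deltas "0 0 0 0.7 0; 0 0 0 1.4 0; 0 0 0 1.8 0; 0 0 0 1.8 0; 0 0 0 1.8 0"

```text
time_s: 15.78
position: [0.5424, -0.06, 0.0219]
tcp_rot: [180.0, 0.0, 135.5]
force: [-1.5, -0.2, 5.5]
finger_gap: 0.0386
```

Emit:
servo_tool --deltas "0 0 0 0.3 0; 0 0 0 0.6 0; 0 0 0 0.6 0; 0 0 0 0.6 0"

```text
time_s: 16.12
position: [0.5426, -0.06, 0.0218]
tcp_rot: [180.0, 0.0, 135.5]
force: [-2.6, 0.3, 13.9]
finger_gap: 0.0387
```

Emit:
servo_tool --deltas "0 0 0 -0.5 0; 60 0 0 -0.5 0; 75 0 0 -0.5 0; 75 0 0 -0.5 0; 75 0 0 -0.5 0"

```text
time_s: 16.53
position: [0.5422, -0.06, 0.0215]
tcp_rot: [-180.0, -0.0, 135.5]
force: [0.6, 0.1, 0.2]
finger_gap: 0.0638
```

Emit:
servo_tool --deltas "75 0 0 -10 0; 75 0 0 -35 0; 75 0 0 -75 0; 85 0 0 -100 0; 85 0 0 -100 0"

```text
time_s: 16.95
position: [0.5446, -0.0602, 0.1271]
tcp_rot: [179.7, 0.3, 135.5]
force: [0.6, 0.2, -0.1]
finger_gap: 0.0727
```

```bash
python3 -c "
from h import *
s,P=wrist('w14');capfit(s,P,SLOT['s'],.064);go(JAR['m'],.12)"
```

```text
cap mm [541.4 -60.6] diam 40.1 z 0.0626 mean px [325.10309278 246.72164948] bbox [ 293  220   59   57 2637]
t 17.0 pos [ 0.5437 -0.0602  0.1248] rot [179.82   0.21 135.52] gap 0.0724 F [ 0.   0.4 -1. ]
delta mm [283.1 167.4   4.3] turn units 0.0
```

View pics/w14.png

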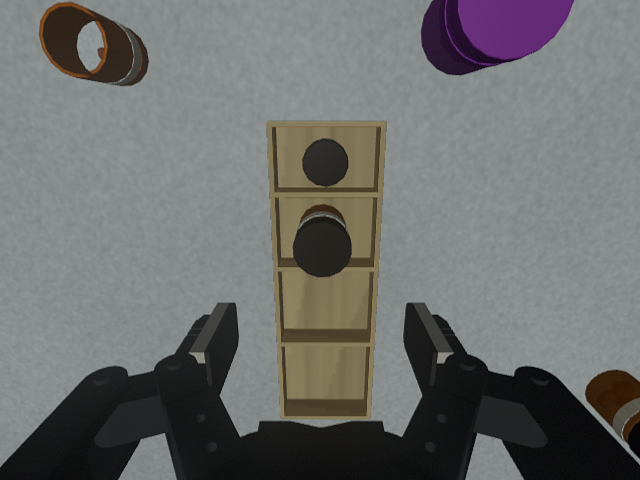

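Both small jars stand in their compartments. Next is jar_m.

Emit:
servo_tool --deltas "90 35 21 0 0; 90 70 41 0 0; 90 105 62 0 0; 90 140 83 0 0; 90 175 103 0 0"

```text
time_s: 17.42
position: [0.4883, 0.1376, 0.1213]
tcp_rot: [-180.0, -0.0, 135.5]
force: [0.3, 0.7, 0.6]
finger_gap: 0.0771
```

Emit:
servo_tool --deltas "90 35 21 0 0; 90 70 41 0 0; 90 107 64 0 0; 90 107 64 0 0; 90 107 64 0 0"

```text
time_s: 17.83
position: [0.4565, 0.2591, 0.1212]
tcp_rot: [-180.0, -0.1, 135.8]
force: [0.9, -0.1, -0.3]
finger_gap: 0.0769
```

Emit:
servo_tool --deltas "90 0 0 0 0; 90 0 0 0 0; 90 0 0 0 0"

```text
time_s: 18.08
position: [0.4583, 0.2553, 0.1215]
tcp_rot: [-180.0, 0.0, 135.4]
force: [0.3, -0.7, 0.3]
finger_gap: 0.0766
```

```bash
python3 -c "
from h import *
s,P=wrist('w15');capfit(s,P,JAR['m'],.068);tips(s);go(JAR['m'],.022)"
```

```text
cap mm [457.  257.6] diam 50.1 z 0.0666 mean px [321.675      255.59166667] bbox [ 284  222   77   73 4384]
tip side -1 z max pct [-0.0285 -0.0253 -0.0232] x inner -0.0364 y rng [-0.0117  0.0104]
tip side 1 z max pct [-0.0285 -0.0251 -0.0231] x inner 0.0394 y rng [-0.0117  0.0105]
t 18.13 pos [0.4583 0.2554 0.1215] rot [-1.7997e+02  1.0000e-02  1.3543e+02] gap 0.077 F [-0.1 -0.   0.4]
delta mm [ 1.   2.1 99.5] turn units -0.01
```

View pics/w15.png

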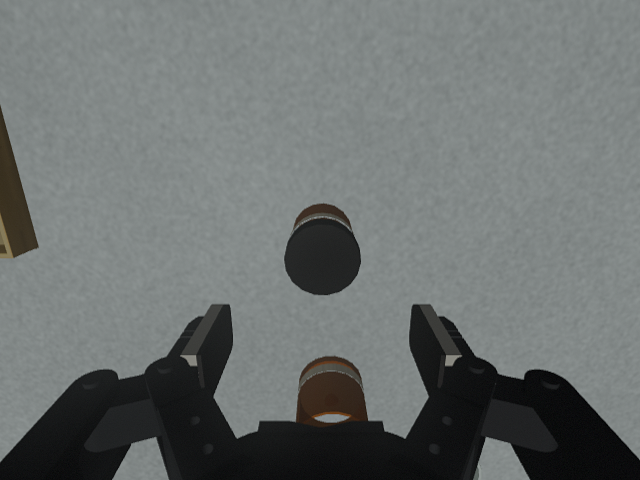

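Jar_m is centred at (322,257), 50.1 mm across; the fingers' surroundings are clear. Descending and gripping.

Emit:
servo_tool --deltas "90 1 0 33 0; 90 1 0 66 0; 90 1 0 87 0; 90 1 0 99 0; 90 1 0 99 0"

```text
time_s: 18.55
position: [0.4563, 0.2562, 0.0206]
tcp_rot: [-179.8, -0.0, 135.5]
force: [0.2, -0.2, -0.5]
finger_gap: 0.0769
```

Emit:
servo_tool --deltas "90 0 0 0 0; 70 0 0 0 0; 55 0 0 0 0; 0 0 0 0 0; 0 0 0 0 0"

```text
time_s: 18.97
position: [0.4581, 0.2578, 0.024]
tcp_rot: [179.9, 0.0, 135.5]
force: [-0.3, -0.6, 9.3]
finger_gap: 0.0491
```

Emit:
servo_tool --deltas "0 0 0 0 0; 0 0 0 0 0; 0 0 0 0 0"

```text
time_s: 19.22
position: [0.4581, 0.2578, 0.024]
tcp_rot: [179.9, 0.0, 135.5]
force: [-0.1, -1.4, 10.1]
finger_gap: 0.049
```

Emit:
servo_tool --deltas "0 0 0 -10 0; 0 0 0 -30 0; 0 0 0 -65 0; 0 0 0 -100 0; 0 0 0 -100 0"

```text
time_s: 19.63
position: [0.4595, 0.2589, 0.1293]
tcp_rot: [179.5, 0.1, 135.5]
force: [1.0, 1.2, -0.7]
finger_gap: 0.0489
```

```bash
python3 -c "
from h import *
s,P=wrist('w16');go(SLOT['m'],.120)"
```

```text
t 19.68 pos [0.4588 0.2583 0.1267] rot [1.7965e+02 9.0000e-02 1.3552e+02] gap 0.049 F [ 0.1 -0.5 -1.8]
delta mm [-281.4 -104.8    6.5] turn units 0.0
```

View pics/w16.png

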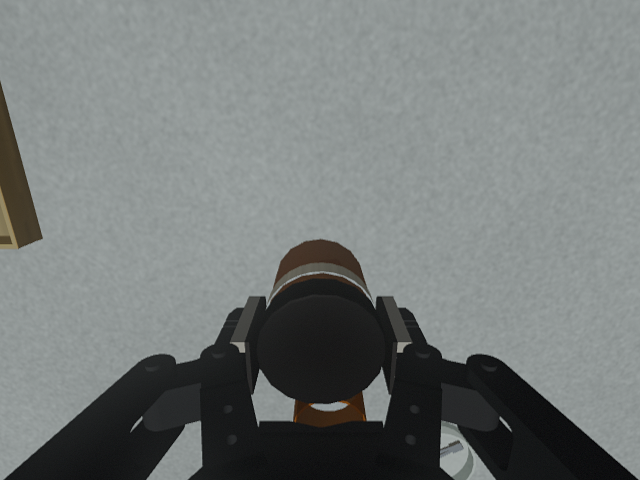

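Jar_m is held (gap 49 mm). Moving to its slot.

Emit:
servo_tool --deltas "0 -38 -14 0 0; 0 -76 -28 0 0; 0 -114 -42 0 0; 0 -152 -57 0 0; 0 -190 -71 0 0"

```text
time_s: 20.1
position: [0.5431, 0.0716, 0.1227]
tcp_rot: [-180.0, -0.0, 135.6]
force: [2.0, 0.2, -1.7]
finger_gap: 0.0492
```

Emit:
servo_tool --deltas "0 -38 -14 0 0; 0 -76 -28 0 0; 0 -90 -33 0 0; 0 -90 -33 0 0; 0 -90 -33 0 0"

```text
time_s: 20.52
position: [0.5839, -0.0139, 0.1223]
tcp_rot: [-180.0, -0.0, 135.4]
force: [-0.6, 1.0, -1.4]
finger_gap: 0.0486
```

Emit:
servo_tool --deltas "0 0 0 0 0; 0 0 0 0 0; 0 0 0 0 0"

```text
time_s: 20.77
position: [0.5839, -0.0118, 0.1227]
tcp_rot: [180.0, -0.0, 135.6]
force: [-0.2, 0.2, -2.7]
finger_gap: 0.0487
```

```bash
python3 -c "
from h import *
s,P=wrist('w17');go(SLOT['m'],.028)"
```

```text
t 20.82 pos [ 0.584  -0.012   0.1227] rot [180.    -0.   135.62] gap 0.0488 F [-0.6 -0.8 -2.1]
delta mm [-2.7  0.4 94.7] turn units 0.02
```

View pics/w17.png

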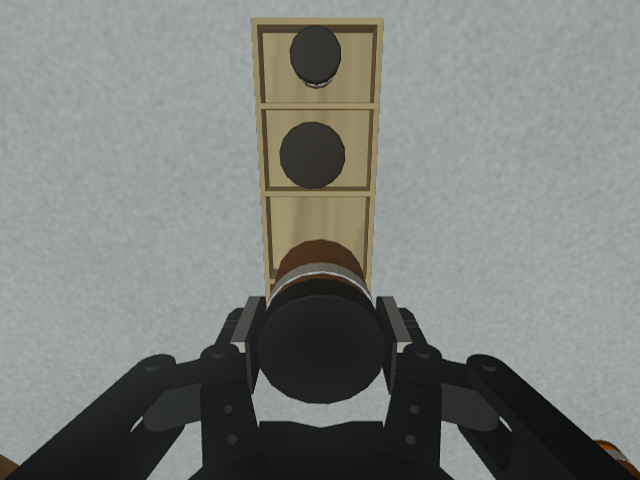

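Emit:
servo_tool --deltas "0 -2.7 1.4 25 0; 0 -2.7 1.4 50 0; 0 -2.7 1.4 70 0; 0 -2.7 1.4 80 0; 0 -2.7 1.4 80 0"

```text
time_s: 21.23
position: [0.5859, -0.0134, 0.0408]
tcp_rot: [-179.9, -0.1, 135.6]
force: [-1.0, 0.2, -1.8]
finger_gap: 0.0486
```

Emit:
servo_tool --deltas "0 0 0 0 0; 0 0 0 3 0; 0 0 0 6 0; 0 0 0 9 0; 0 0 0 12 0"

```text
time_s: 21.65
position: [0.5874, -0.0138, 0.0309]
tcp_rot: [180.0, 0.0, 135.5]
force: [-0.1, -0.1, -1.8]
finger_gap: 0.049
```

Emit:
servo_tool --deltas "0 0 0 0 0; 0 0 0 0.5 0; 0 0 0 1 0; 0 0 0 1 0; 0 0 0 1 0"

```text
time_s: 22.07
position: [0.5871, -0.0138, 0.0297]
tcp_rot: [180.0, 0.0, 135.5]
force: [-0.0, -0.3, -1.6]
finger_gap: 0.0489
```

```bash
python3 -c "
from h import *
s,P=wrist('w18');go(SLOT['m'],.028)"
```

```text
t 22.12 pos [ 0.5871 -0.0138  0.0297] rot [180.     0.   135.54] gap 0.049 F [-0.1  0.4 -2.3]
delta mm [ 0.8 -0.5  1.7] turn units 0.01
```

View pics/w18.png

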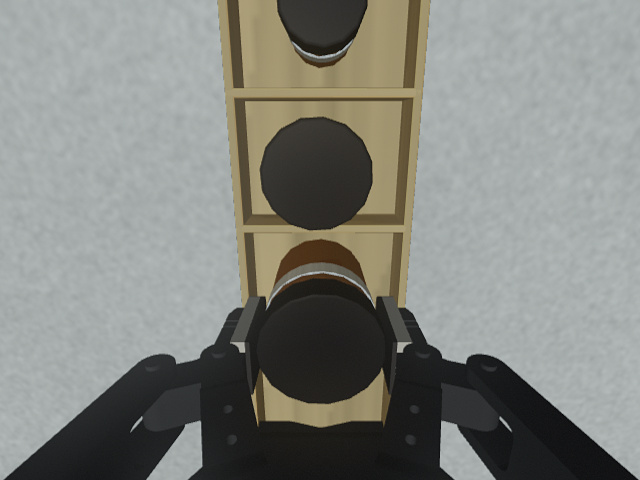

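Jar_m is inside its compartment and clear of the walls. Creeping to contact.

Emit:
servo_tool --deltas "0 0 0 0.7 0; 0 0 0 1.4 0; 0 0 0 1.8 0; 0 0 0 1.8 0; 0 0 0 1.8 0"

```text
time_s: 22.53
position: [0.5873, -0.0138, 0.0281]
tcp_rot: [180.0, 0.0, 135.5]
force: [-0.8, 0.3, 5.1]
finger_gap: 0.0489
```

Emit:
servo_tool --deltas "0 0 0 0.3 0; 0 0 0 0.5 0; 0 0 0 0.5 0; 0 0 0 0.5 0"

```text
time_s: 22.87
position: [0.5875, -0.0138, 0.028]
tcp_rot: [180.0, 0.0, 135.5]
force: [-3.9, -0.9, 12.6]
finger_gap: 0.0487
```

Emit:
servo_tool --deltas "0 0 0 -0.4 0; 70 0 0 -0.4 0; 85 0 0 -0.4 0; 85 0 0 -0.4 0; 85 0 0 -0.4 0"

```text
time_s: 23.28
position: [0.587, -0.0138, 0.0276]
tcp_rot: [-180.0, -0.0, 135.5]
force: [-0.2, -0.5, -0.6]
finger_gap: 0.0727
```

Emit:
servo_tool --deltas "85 0 0 -10 0; 85 0 0 -35 0; 85 0 0 -75 0; 100 0 0 -100 0; 100 0 0 -100 0"

```text
time_s: 23.7
position: [0.5896, -0.0138, 0.1335]
tcp_rot: [179.7, 0.3, 135.5]
force: [0.9, -0.2, 0.3]
finger_gap: 0.0852
```

```bash
python3 -c "
from h import *
s,P=wrist('w19');capfit(s,P,SLOT['m'],.072);go(JAR['l'],.13)"
```

```text
cap mm [586.2 -13.7] diam 49.9 z 0.0706 mean px [324.04201681 247.72268908] bbox [ 285  213   75   72 4153]
t 23.75 pos [ 0.5886 -0.0138  0.1311] rot [179.8    0.2  135.53] gap 0.0856 F [ 0.1 -0.5 -0.4]
delta mm [ -58.6 -261.2    0.4] turn units 0.01
```

View pics/w19.png

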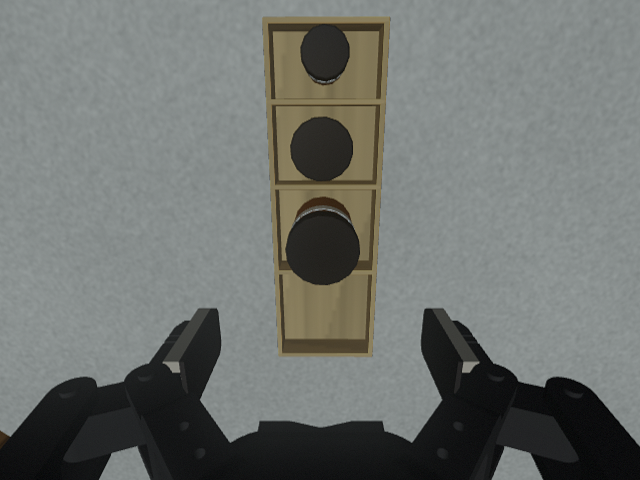

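Three are placed. Next is jar_l, the black-capped one; I'll check it against the turquoise and purple look-alikes before gripping.

Emit:
servo_tool --deltas "100 -9 -39 0 0; 100 -18 -78 0 0; 100 -27 -117 0 0; 100 -36 -157 0 0; 100 -44 -196 0 0"

```text
time_s: 24.17
position: [0.4796, -0.1859, 0.1275]
tcp_rot: [-180.0, -0.0, 135.6]
force: [1.4, -1.0, -0.1]
finger_gap: 0.0855
```

Emit:
servo_tool --deltas "100 -9 -39 0 0; 100 -14 -64 0 0; 100 -14 -64 0 0; 100 -14 -64 0 0; 100 -14 -64 0 0"

```text
time_s: 24.58
position: [0.4464, -0.2398, 0.1276]
tcp_rot: [180.0, -0.0, 135.5]
force: [1.4, -0.1, -0.1]
finger_gap: 0.0856
```

Emit:
servo_tool --deltas "100 0 0 0 0; 100 0 0 0 0; 100 0 0 0 0"

```text
time_s: 24.83
position: [0.447, -0.2388, 0.1277]
tcp_rot: [180.0, -0.0, 135.7]
force: [0.4, 0.7, -0.2]
finger_gap: 0.0853
```

```bash
python3 -c "
from h import *
s,P=wrist('w20');capfit(s,P,JAR['l'],.076);tips(s);go(JAR['l'],.028)"
```

```text
cap mm [ 445.9 -242.3] diam 59.8 z 0.0746 mean px [317.35507246 251.73913043] bbox [ 269  208   94   89 6487]
tip side -1 z max pct [-0.031  -0.0282 -0.0265] x inner -0.0406 y rng [-0.0117  0.0105]
tip side 1 z max pct [-0.0312 -0.028  -0.0263] x inner 0.0434 y rng [-0.0117  0.0106]
t 24.88 pos [ 0.447  -0.239   0.1277] rot [180.     0.   135.65] gap 0.0852 F [-1.   0.6  0. ]
delta mm [-2.  -1.3 99.7] turn units 0.03
```

View pics/w20.png

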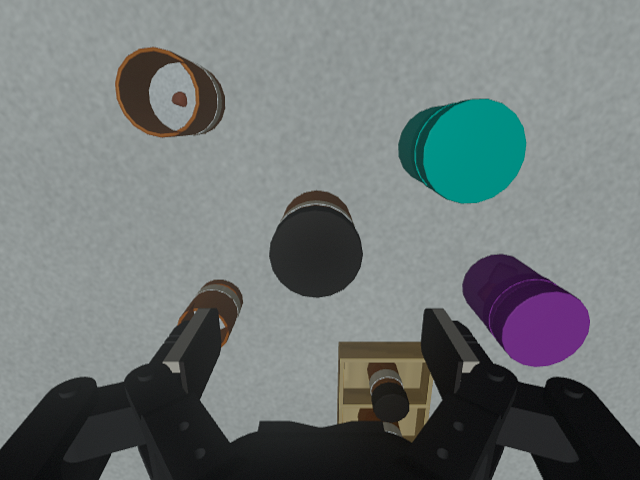

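The black-capped jar_l is at (316,250), 59.8 mm across. Turquoise (470,150), purple (540,320) and the open jars are clear of the finger paths. Descending.

Emit:
servo_tool --deltas "100 -3 -3.5 15 0; 100 -3 -3.5 30 0; 100 -3 -3.5 65 0; 100 -3 -3.5 90 0; 100 -3 -3.5 90 0"

```text
time_s: 25.3
position: [0.4443, -0.243, 0.0341]
tcp_rot: [-179.9, -0.3, 135.6]
force: [-1.7, 0.9, 0.3]
finger_gap: 0.0853
```

Emit:
servo_tool --deltas "100 0 0 0 0; 100 0 0 6 0; 100 0 0 11 0; 100 0 0 11 0; 85 0 0 11 0"

```text
time_s: 25.72
position: [0.4463, -0.2448, 0.0272]
tcp_rot: [180.0, 0.0, 135.5]
force: [0.3, 0.3, 0.3]
finger_gap: 0.0753
```

Emit:
servo_tool --deltas "70 0 0 0 0; 50 0 0 0 0; 0 0 0 0 0; 0 0 0 0 0; 0 0 0 0 0" --grip_force 50

```text
time_s: 26.13
position: [0.4464, -0.2448, 0.0275]
tcp_rot: [180.0, 0.1, 135.5]
force: [-2.8, 1.4, 10.3]
finger_gap: 0.059
```

```bash
python3 -c "
from h import *
s,P=wrist('w21');go(SLOT['l'],.13)"
```

```text
t 26.18 pos [ 0.4464 -0.2448  0.0275] rot [1.7999e+02 6.0000e-02 1.3554e+02] gap 0.0585 F [-1.8  1.5 10.1]
delta mm [  62.   337.9 -102.5] turn units 0.01
```

View pics/w21.png

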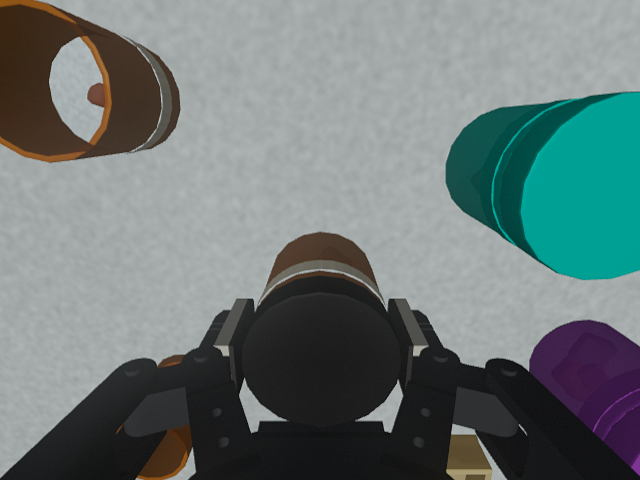

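Jar_l is gripped. Lifting and carrying it over the row, with its bottom at about 105 mm against the tallest placed top at 72 mm.

Emit:
servo_tool --deltas "0 0 0 -10 0; 0 0 0 -30 0; 0 0 0 -65 0; 0 0 0 -105 0; 0 0 0 -105 0"

```text
time_s: 26.6
position: [0.4486, -0.2457, 0.1384]
tcp_rot: [179.9, 0.4, 135.5]
force: [2.4, -1.3, -0.1]
finger_gap: 0.059
```

Emit:
servo_tool --deltas "0 7 38 0 0; 0 14 76 0 0; 0 21 115 0 0; 0 28 153 0 0; 0 35 192 0 0"

```text
time_s: 27.02
position: [0.5562, -0.0816, 0.1326]
tcp_rot: [180.0, 0.0, 135.5]
force: [1.2, -1.4, -0.8]
finger_gap: 0.0587
```

Emit:
servo_tool --deltas "0 7 38 0 0; 0 14 76 0 0; 0 21 115 0 0; 0 25 143 0 0; 0 25 143 0 0"

```text
time_s: 27.43
position: [0.6399, 0.0434, 0.1324]
tcp_rot: [179.8, -0.1, 135.9]
force: [-0.7, 0.8, -1.6]
finger_gap: 0.0588
```

Emit:
servo_tool --deltas "0 0 0 0 0; 0 0 0 0 0; 0 0 0 0 0"

```text
time_s: 27.68
position: [0.6375, 0.0352, 0.1321]
tcp_rot: [-180.0, 0.0, 135.5]
force: [-0.6, -0.1, -2.4]
finger_gap: 0.0586
```

```bash
python3 -c "
from h import *
s,P=wrist('w22');go(SLOT['l'],.0315)"
```

```text
t 27.73 pos [0.6376 0.0352 0.1321] rot [-1.7998e+02  2.0000e-02  1.3546e+02] gap 0.0586 F [ 0.   0.  -1.8]
delta mm [  2.5   4.2 100.6] turn units -0.01
```

View pics/w22.png

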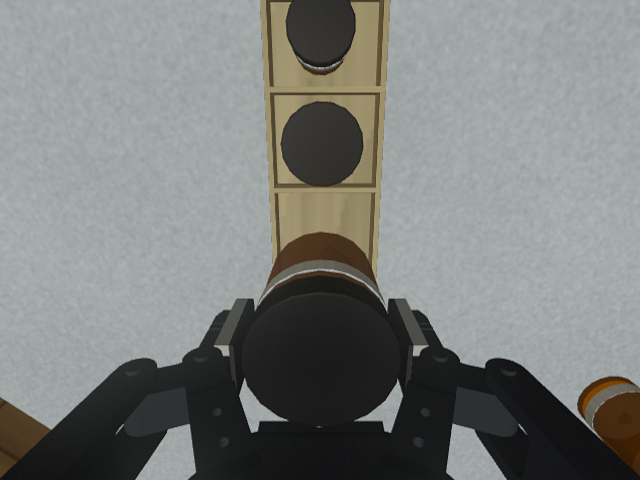

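Emit:
servo_tool --deltas "0 2.5 2 20 0; 0 2.5 2 40 0; 0 2.5 2 58 0; 0 2.5 2 65 0; 0 2.5 2 65 0"

```text
time_s: 28.15
position: [0.6365, 0.0388, 0.0655]
tcp_rot: [-179.9, -0.1, 135.5]
force: [-0.1, -0.3, -1.8]
finger_gap: 0.0588
```

Emit:
servo_tool --deltas "0 0 0 0 0; 0 0 0 0 0; 0 0 0 0 0"

```text
time_s: 28.4
position: [0.6381, 0.0396, 0.0679]
tcp_rot: [179.9, 0.1, 135.5]
force: [-0.4, -0.2, -2.2]
finger_gap: 0.0586
```

```bash
python3 -c "
from h import *
s,P=wrist('w23');go(SLOT['l'],.0315)
t=bot.snapshot('side');cv2.imwrite('pics/sd2.png',cv2.resize(t['frame'][130:280,220:380,::-1],None,fx=4.5,fy=4))"
```

```text
t 28.45 pos [0.638  0.0396 0.0677] rot [1.7994e+02 5.0000e-02 1.3553e+02] gap 0.0585 F [ 0.1 -0.3 -1.5]
delta mm [-0.3  0.7 36.2] turn units 0.01
```

View pics/w23.png

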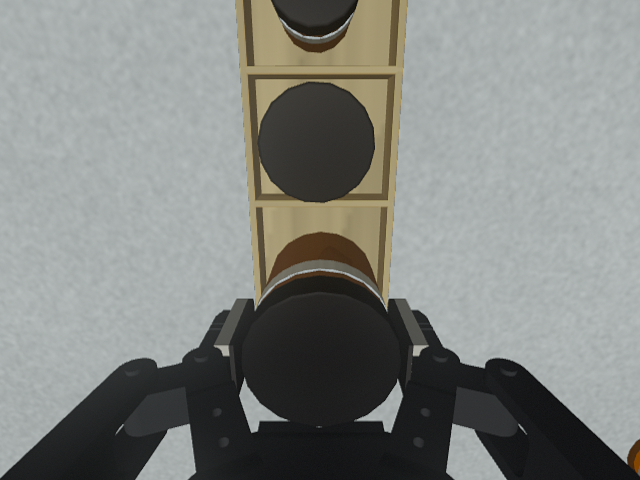

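View pics/sd2.png

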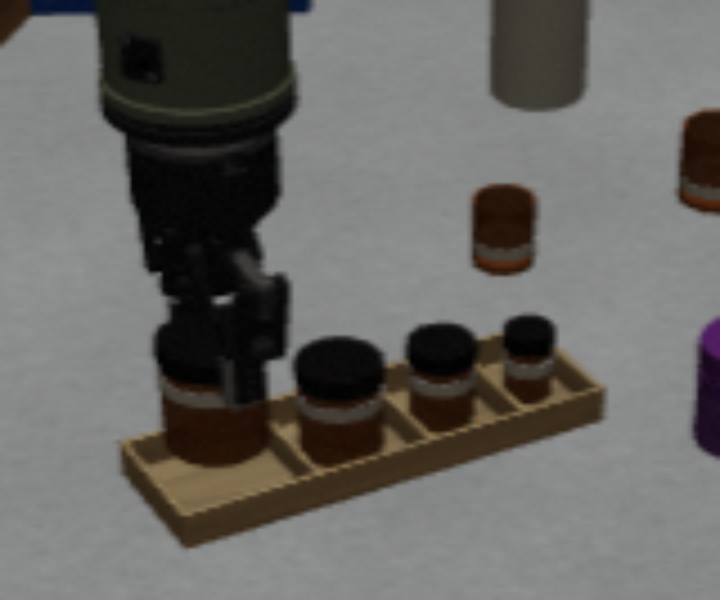

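All three placed jars are upright in the side view, and jar_l hangs over the largest compartment, centred between the walls (250 to 395 px). Lowering.

Emit:
servo_tool --deltas "0 0 0 8 0; 0 0 0 16 0; 0 0 0 24 0; 0 0 0 30 0; 0 0 0 30 0"

```text
time_s: 28.92
position: [0.6365, 0.0396, 0.0348]
tcp_rot: [-179.9, -0.1, 135.5]
force: [-0.0, 0.6, -1.7]
finger_gap: 0.0587
```

Emit:
servo_tool --deltas "0 0 0 0 0; 0 0 0 1 0; 0 0 0 2 0; 0 0 0 3 0; 0 0 0 3 0"

```text
time_s: 29.33
position: [0.6376, 0.0397, 0.0337]
tcp_rot: [180.0, 0.0, 135.5]
force: [0.5, -0.6, -1.9]
finger_gap: 0.0589
```

Emit:
servo_tool --deltas "0 0 0 0.5 0; 0 0 0 1 0; 0 0 0 1.5 0; 0 0 0 1.5 0; 0 0 0 1.5 0"

```text
time_s: 29.75
position: [0.6375, 0.0397, 0.0322]
tcp_rot: [180.0, 0.0, 135.5]
force: [-0.2, -0.1, -1.9]
finger_gap: 0.0581
```

Emit:
servo_tool --deltas "0 0 0 0.4 0; 0 0 0 0.8 0; 0 0 0 1.1 0; 0 0 0 1.1 0; 0 0 0 1.1 0"

```text
time_s: 30.17
position: [0.6377, 0.0399, 0.0316]
tcp_rot: [180.0, 0.0, 135.5]
force: [-2.4, -0.3, 5.7]
finger_gap: 0.0587
```

```bash
python3 -c "
from h import *
s,P=wrist('w24');go(SLOT['l'],.0315)"
```

```text
t 30.22 pos [0.6377 0.0398 0.0317] rot [1.7997e+02 2.0000e-02 1.3554e+02] gap 0.0586 F [-1.4 -1.4  6.8]
delta mm [-0.7  0.8  0.2] turn units 0.01
```

View pics/w24.png

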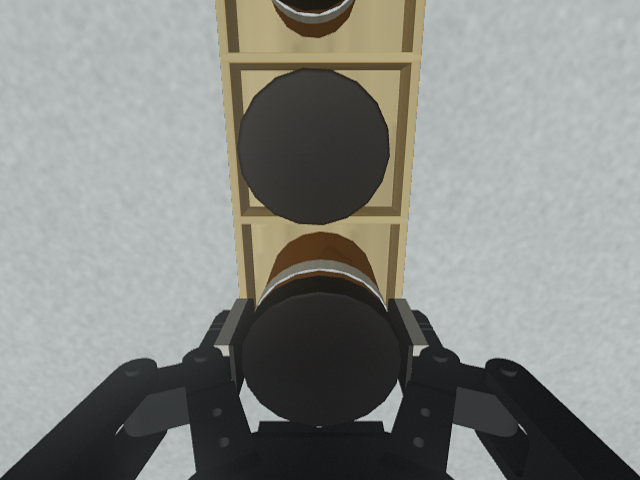

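Contact at the expected height, with Fz about 6 N (8 N above the -2 N baseline) and the jar inside the compartment. Releasing and rising.

Emit:
servo_tool --deltas "0 0 0 0 0; 85 0 0 0 0; 98 0 0 0 0; 98 0 0 0 0; 98 0 0 0 0"

```text
time_s: 30.63
position: [0.6375, 0.0397, 0.031]
tcp_rot: [-180.0, -0.0, 135.5]
force: [0.1, -0.1, -0.4]
finger_gap: 0.0837
```

Emit:
servo_tool --deltas "98 0 0 -10 0; 98 0 0 -35 0; 98 0 0 -75 0; 98 0 0 -115 0; 98 0 0 -130 0"

```text
time_s: 31.05
position: [0.6392, 0.0402, 0.1672]
tcp_rot: [179.7, 0.2, 135.5]
force: [0.8, 0.4, 1.1]
finger_gap: 0.0836
```

```bash
python3 -c "
from h import *
go((.45,.45),.19)
s,P=wrist('w25');capfit(s,P,SLOT['l'],.080)"
```

```text
t 31.05 pos [0.6392 0.0402 0.1672] rot [179.73   0.21 135.54] gap 0.0836 F [0.8 0.4 1.1]
delta mm [422.  160.1 -23.6] turn units 0.01
cap mm [637.4  42.2] diam 59.9 z 0.0786 mean px [324.33898305 238.94915254] bbox [ 283  201   81   78 4905]
```

View pics/w25.png

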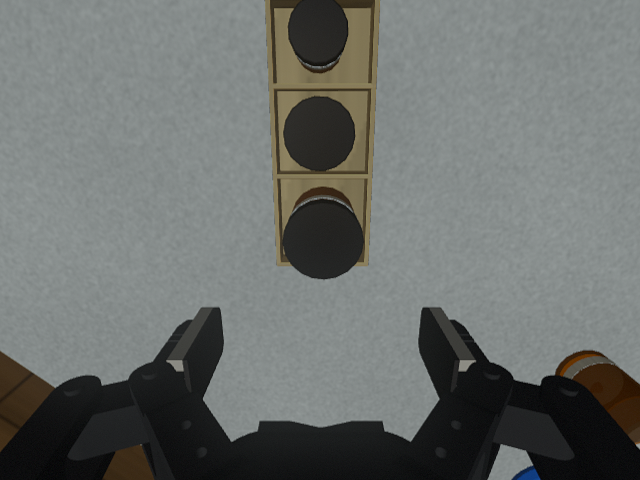

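All caps are in place. I'll move aside and do a final check from the fixed cameras.

Emit:
servo_tool --deltas "98 30 11 -5 0; 98 65 24 -10 0; 98 100 38 -20 0; 98 135 51 -24 0; 98 170 64 -24 0"

```text
time_s: 31.52
position: [0.5604, 0.2061, 0.1868]
tcp_rot: [179.9, 0.0, 135.5]
force: [0.6, 0.5, 0.1]
finger_gap: 0.0838
```

Emit:
servo_tool --deltas "98 35 13 0 0; 98 70 26 0 0; 98 105 40 0 0; 98 105 40 0 0; 98 105 40 0 0"

```text
time_s: 31.93
position: [0.5128, 0.3088, 0.1857]
tcp_rot: [180.0, -0.0, 135.8]
force: [0.9, -1.6, -0.3]
finger_gap: 0.0839
```

Emit:
servo_tool --deltas "98 0 0 0 0; 98 0 0 0 0; 98 0 0 0 0; 98 0 0 0 0; 98 0 0 0 0"

```text
time_s: 32.35
position: [0.5144, 0.3059, 0.1851]
tcp_rot: [-180.0, 0.0, 135.5]
force: [-0.3, 0.8, 0.1]
finger_gap: 0.0839
```

```bash
python3 - <<'E'
from h import *
s=bot.snapshot('top');save(s,'top9');P=pts(s);t=bot.snapshot('side');save(t,'side9')
C0=np.array([.575,-.025])
for n,h in dict(xs=.056,s=.064,m=.072,l=.08).items():
    c=SLOT[n]; m=(np.hypot(*(np.moveaxis(P[...,:2],-1,0)-c[:,None,None]))<.036)&(abs(P[...,2]-h)<.006)
    g=np.argwhere(m).mean(0); q=ray(s,g[1],g[0],h)[:2]-C0
    print(n,'z',np.median(P[m][:,2]).round(4),'n',m.sum(),'diam',(2*np.sqrt(m.sum()/np.pi)*(s['xyz'][2]-h)/s['fx']).round(4),'caddy x,y mm',(q@ux*1000).round(1),(q@[-ux[1],ux[0]]*1000).round(1))
a=dict(np.load('pics/top0.npz'))['frame'].astype(int); d=np.abs(a-s['frame']).max(-1)
for n,(u,v) in dict(purple=(357,299),turq=(406,313),os=(414,231),om=(461,272),wb=(515,210),dish=(132,232),ol=(183,229)).items():
    print(n,'changed px',(d[v-20:v+20,u-20:u+20]>40).sum())
print(bot.state()['time_s'])
E
```

```text
xs z 0.0564 n 103 diam 0.0301 caddy x,y mm -104.7 -0.1
s z 0.0638 n 172 diam 0.0387 caddy x,y mm -50.3 -2.2
m z 0.0722 n 273 diam 0.0484 caddy x,y mm 14.3 -1.5
l z 0.0801 n 390 diam 0.0575 caddy x,y mm 89.5 2.0
purple changed px 0
turq changed px 0
os changed px 0
om changed px 0
wb changed px 0
dish changed px 1143
ol changed px 1275
32.45
```

View pics/top9.png

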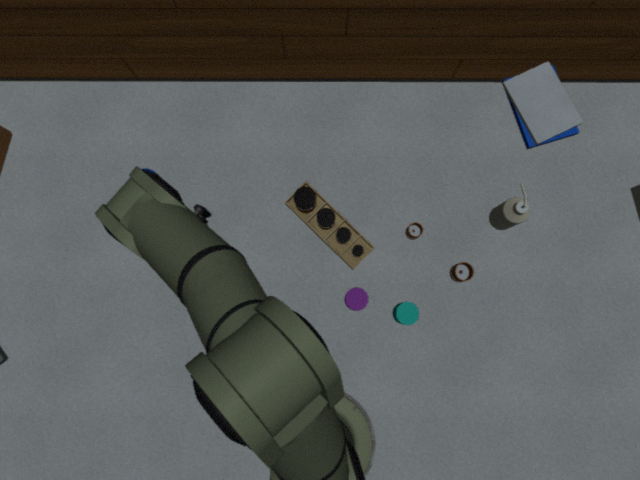

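View pics/side9.png

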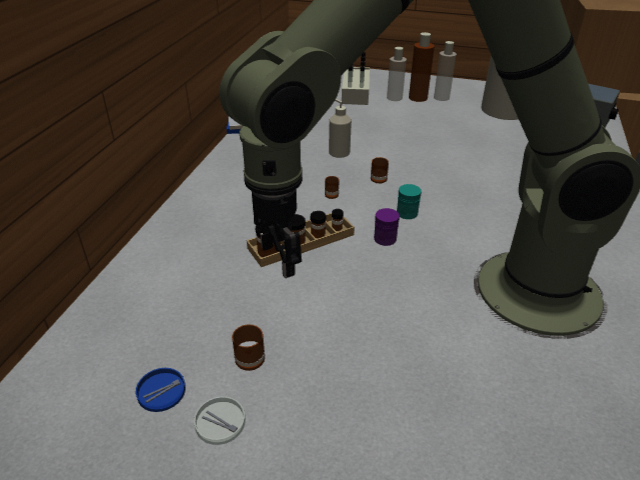

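The "changed" pixels at the dish and open_l are only the arm hiding them from the top camera. In the side view both sit at the same pixels as at the start, (220,420) and (248,347). Handing in.

```bash
python3 -c "
from h import *
print(bot.hand_in()); print(bot.state()['time_s'])"
```

```text
the job is handed in; nothing more can be done
None
the job is handed in; nothing more can be done
```

All four capped jars stand upright in the caddy, each in its own compartment by size. I placed them in the order xs, s, m, l, lowering each until it touched the floor before letting go. I handed the job in at about 32 s; no verdict was reported.

**Placement:** the last top-camera check put each cap within about 2.5 mm of its compartment centre. Each cap top was within 0.5 mm of its expected height, so all four rest on the caddy floor. The highest contact force I read while setting down was about 17 N.

**Left alone:** in the top view nothing changed around the purple and turquoise look-alikes, open_s, open_m and the wash bottle. The arm hid open_l and the dish from that camera, but in the side view they sit at the same pixels as at the start.

**What disagreed:**
- **Fingertips:** they measured about 20 mm short of the reported TCP, not the stated 19 mm beyond it. My first close therefore shut on air above jar_xs without touching it. I used the measured tip position from then on.
- **Cameras:** the wrist and top cameras differed by about 2 mm, within the stated calibration.

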